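# Swap the jars in a sample reader and close it up

## Task

Switch the reader's lamp isolator off first; then take the finished jars out of the pulled-out carriage and stand them upright in the white return tray, and seat every fresh jar from the bench mat in a carriage pocket. When all are in, push the carriage fully home until its spring detent snaps in, and then turn the isolator on again. Leave the wash bottle, timer and beaker where they are.

Things in the scene. Friction and masses are not known exactly. Their poses are not given: they have to be found in the camera images.
- carriage (a joint): travel (m) of the carriage along the reader's +x: 0 = right out towards the robot (start), 0.120 = home at its stop in the hood. Friction about 2 N; over the last 15 mm a spring plunger resists, up to about 12 N in all, with its crest at 0.114; past the crest it snaps the carriage to 0.120 and holds it. Short of it, the carriage is pushed back. Do not push on hard against the stop
- reader: black sample reader fixed to the bench; origin on the bench under the middle pocket of the pulled-out carriage; x = direction in which the carriage is pushed home (roughly away from the robot), y to the left, z up. Carriage: grey block 184 mm wide (y), 64 mm deep (x), 34 mm high, three square pockets in a row along y, and a low tongue in front of it that carries the push fin
- hood_edge (a point): middle of the top front edge of the reader's fixed hood, 107 mm above the bench, 80 mm beyond (x) the middle pocket of the pulled-out carriage; axes as the reader's. The hood is 236 mm wide (y), 105 mm deep (x), open at the front, with a smoked clear top whose underside is 95 mm above the bench
- fin (a point): centre of the top edge, 92 mm above the bench, of the upright aluminium fin that pushes the carriage: 12 mm thick along the slide (x), 50 mm wide, 80 mm tall, 115 mm in front (robot side) of the middle pocket, moving with it; axes as the reader's. Push it from the robot side or pinch it along x from above; only the low tongue (12 mm high) is within 60 mm of it
- isolator: grey lamp isolator box fixed to the bench, 110 by 110 by 50 mm high, origin under its centre, z up, with a black rotary bar handle on top
- handle (a joint): angle (rad) of the isolator's handle about the vertical: 0 = off (bar along the box's x axis), 1.30 = on, turned clockwise as seen from above. Both are stops held by a spring detent of about 0.13 N m; beyond half way (0.65) it snaps by itself to the other one. It starts on
- handle_grip (a point): centre of the top of the bar handle, 94 mm above the bench, on its turning axis; the bar is 84 mm long along this point's x axis, 16 mm thick along its y axis, 34 mm tall, its underside 10 mm above the box; a white mark lies at its +x end
- tray: white open return tray fixed to the bench, 150 by 150 mm outside, 30 mm high, walls and floor 5 mm thick; origin under its centre, z up
- pocket0 (a point): centre of the floor of the right (-y) carriage pocket, moving with the carriage; axes as the reader's, floor 12 mm above the bench. Pockets are 48 mm square, 22 mm deep (rim 34 mm above the bench), 60 mm apart along y; the walls between are 12 mm, the front and rear walls 8 mm
- pocket1 (a point): centre of the floor of the middle carriage pocket, moving with the carriage; axes as the reader's, floor 12 mm above the bench. Pockets are 48 mm square, 22 mm deep (rim 34 mm above the bench), 60 mm apart along y; the walls between are 12 mm, the front and rear walls 8 mm
- pocket2 (a point): centre of the floor of the left (+y) carriage pocket, moving with the carriage; axes as the reader's, floor 12 mm above the bench. Pockets are 48 mm square, 22 mm deep (rim 34 mm above the bench), 60 mm apart along y; the walls between are 12 mm, the front and rear walls 8 mm
- old0: finished sample jar that stands in pocket 0 at the start, if present (one or two of the three are): 42 mm in diameter, 70 mm tall (amber glass to 52 mm, then a white cap 41 mm in diameter and 18 mm tall), about 0.12 kg, heavy at the base; origin at the centre of its underside, z up. All jars look alike.
- old1: finished sample jar that stands in pocket 1 at the start, if present (one or two of the three are): 42 mm in diameter, 70 mm tall (amber glass to 52 mm, then a white cap 41 mm in diameter and 18 mm tall), about 0.12 kg, heavy at the base; origin at the centre of its underside, z up. All jars look alike.
- old2: finished sample jar that stands in pocket 2 at the start, if present (one or two of the three are): 42 mm in diameter, 70 mm tall (amber glass to 52 mm, then a white cap 41 mm in diameter and 18 mm tall), about 0.12 kg, heavy at the base; origin at the centre of its underside, z up. All jars look alike.
- new0: fresh sample jar that stands on the black bench mat at the robot's right at the start, if present (two or three are): 42 mm in diameter, 70 mm tall (amber glass to 52 mm, then a white cap 41 mm in diameter and 18 mm tall), about 0.12 kg, heavy at the base; origin at the centre of its underside, z up. All jars look alike.
- new1: fresh sample jar that stands on the black bench mat at the robot's right at the start, if present (two or three are): 42 mm in diameter, 70 mm tall (amber glass to 52 mm, then a white cap 41 mm in diameter and 18 mm tall), about 0.12 kg, heavy at the base; origin at the centre of its underside, z up. All jars look alike.
- new2: fresh sample jar that stands on the black bench mat at the robot's right at the start, if present (two or three are): 42 mm in diameter, 70 mm tall (amber glass to 52 mm, then a white cap 41 mm in diameter and 18 mm tall), about 0.12 kg, heavy at the base; origin at the centre of its underside, z up. All jars look alike.
- washbottle: bystander: blue wash bottle with a bent white spout, 68 mm in diameter, 205 mm tall, origin under its centre
- timer: bystander: white bench timer, 30 by 85 by 55 mm, origin under its centre
- beaker: bystander: empty glass beaker, 70 mm in diameter, 90 mm tall, origin under its centre
Mind the look-alikes: they are no part of the job. What is meant by the tray is not black, and is the smaller of those in its own colour.

How it is judged:
By the outcome, as a careful person would: the job done as asked, in the order asked, and still so for the second after the job is handed in, with the robot touching nothing.
Of old0, old1, old2 only 1 to 2 are there at a start; the rules pass over those that are not, and their reading is None.
Of new0, new1, new2 only 2 to 3 are there at a start; the rules pass over those that are not, and their reading is None.
At some moment in a run one of new0, new1, new2 may be knocked a few centimetres aside while the robot is not near it.
It also fails if it takes over 210 s, if anything falls off the work surface, if the arm or the gripper's body presses on something with over 40 N, if the wrist force passes 120 N, or if a joint passes its speed limit or range.

## Robot

A 6-joint arm with a two-finger parallel gripper is mounted at the origin on the work surface. World frame = base frame: x ahead of the robot, y to its left, z up, the work surface at z = 0. Lengths are in m, angles in degrees, forces in N, time in s.
With the tool pointing down it reaches from about 0.4 to 0.825 m from the base axis. Payload 7 kg.
Tool frame: the origin (TCP) lies at the very end of the fingers, on their centre line; the grasp point (between the pads) lies 19 mm behind it; x points along the fingers, y is the direction in which the jaws open and shut, and the axes are right-handed (so a half turn about x gives the same grasp; the last joint's range is limited). The gripper opens to 88 mm and grips with 3 to 60 N. Pads are 19 mm wide; open, the fingers measure 130 mm over their backs; the gripper's body (78 mm by 193 mm) begins 47 mm behind the grasp point.
Start: joints at [-57.978, 20.546, 0.682, 0, -70.136, -16.507], TCP at [0.181, -0.65, 0.227] pointing down, gripper open.
Joint ranges: [-176.03, 176.03], [-82.01, 121.73], [-58.28, 71.71], [-173.87, 95.51], [-174.79, -0.11], [-173.66, 173.66]. Speed limits (degrees/s): [136.94, 136.94, 172.46, 180, 180, 180].

## Interface

Orientations are given as [roll, pitch, yaw] about the fixed x, y, z axes, in that order (R = Rz(yaw) Ry(pitch) Rx(roll)).
In Python, from plant import * gives the robot as it stands. The module is installed in compiled form; this text tells all that it offers.
- The arm moves only by the shell command python3 -m creep 'ROWS' [FORCE]. ROWS is a JSON object of lists of equal length, an entry for each row: "jaw": the closure, from -1 (fully open) to 1 (shut); "translation": the shift along the tool's x, y, z in m, a list of three; "roll": the turn about the tool's x in rad. A call has exactly 10 rows; each row shifts and turns the commanded pose from where the row before left it, along the tool's axes as they then stand; what a row does not reach is not made up. A row lasts 1/10 s, in which the tool goes at most 50 mm and 8.59 degrees, less where a joint would pass 70% of its speed; a pose out of reach is approached as far as the arm can. A call with a gripper value outside its range is refused whole. The fingers move at their own pace and stop on an object; FORCE is the grip in N (left out, the last holds). Time passes only in rows, so rows that do not move let the fingers close, or fill a call up. It gives the time, the measured TCP pose, the force and the opening at its end, in the units of the state.
- get_state(): the state, without advancing time (a new reading comes with each control period).
- capture(name): name is "scene" or "top" or "wrist"; returns a dict with "image" (480x640x3 uint8, red, green, blue), "fovy" (degrees; the focal length in pixels is half the picture's height over the tangent of half this angle, whatever the lens; pixels are square), "cx", "cy" (the principal point, pixels), "D" ([k1, k2, p1, p2, k3] as OpenCV has them; the pictures are not rectified), "pose" (4x4, takes a point from camera to world coordinates); the wrist camera has in their place "tool_from_camera" (4x4, takes a point from camera to tool coordinates, whose origin is the TCP and whose axes are the tool frame's). Camera axes: x right, y up, looking along -z (the intrinsics and any distortion apply to the point x, -y, -z); pixel columns grow to the right and rows downward; lengths in m; the calibration is good to about 2 mm. A picture is of the moment at which its call begins: read the wrist's pose just before it. There is no depth.
- close_job(): hands the job in, once; it reports no verdict.
The state is a dict: "time_s": time; "joints": joint angles; "qd": joint speeds; "joint_torque": joint torques, N m; "tcp_pos": TCP position; "eef_rot": TCP orientation; "contact_force": force on the tool from outside, world axes, zero at the start; "moment": the same for the moment, N m; "gripper_width": finger opening in m.
Only numpy, scipy, OpenCV 4.12 (cv2) and the standard library are available. Lean on these libraries where they do the work, as an engineer would, in place of code of your own. Each camera call takes 0.05 s, during which the arm holds its last target.

## Working session

There is one attempt and no reset: what is moved stays moved. The work goes in short steps, Python scripts to look and compute and a shell command to move; the robot and the scene stay as the last step left them, time stands still between calls to the robot, and variables do not carry over. Pictures are saved under pics/ and viewed, and the job is handed in when it is done.

```bash
mkdir -p pics
python3 - <<'E'
from plant import *
import cv2,numpy as np
s=get_state();print(s)
for n in("scene","top","wrist"):
    c=capture(n);cv2.imwrite(f"pics/{n}0.png",c["image"][:,:,::-1]);print(n,{k:(np.round(v,4).tolist() if k!="image" else 0) for k,v in c.items()})
E
```

```text
{'time_s': 0.0, 'joints': array([-5.79743902e+01,  2.05922770e+01,  6.35605165e-01, -2.04070072e-02,
       -7.01391228e+01, -1.65083742e+01]), 'qd': array([ 0.12798621, -0.04511487,  0.09503588, -0.08645501, -0.03268024,
        0.02143212]), 'joint_torque': array([-1.21117257e-03, -5.82717526e+01,  2.93045640e+01,  6.99696332e+00,
        6.82184284e-03, -1.43486518e-04]), 'tcp_pos': array([ 0.18044   , -0.64992177,  0.22562623]), 'eef_rot': array([ 95.18554431,  89.90230263, 110.69583091]), 'contact_force': array([-0.46074099, -0.00066931, -0.23230684]), 'moment': array([ 0.00418133, -0.00352251, -0.0126559 ]), 'gripper_width': 0.08771917629248832}
scene {'image': 0, 'fovy': 52.3198, 'cx': 322.2046, 'cy': 247.6111, 'D': [-0.1087, 0.0, 0.0, 0.0, 0.0], 'pose': [[0.0222, -0.7629, 0.6461, 1.2499], [0.9998, 0.0182, -0.0129, 0.0532], [-0.0019, 0.6463, 0.7631, 1.028], [0.0, 0.0, 0.0, 1.0]]}
top {'image': 0, 'fovy': 56.4531, 'cx': 324.9572, 'cy': 239.4869, 'D': [-0.0445, 0.0, 0.0, 0.0, 0.0], 'pose': [[0.0148, 0.9783, -0.2068, 0.2404], [-0.9999, 0.0155, 0.0018, 0.0762], [0.0049, 0.2068, 0.9784, 1.2127], [0.0, 0.0, 0.0, 1.0]]}
wrist {'image': 0, 'fovy': 67.9598, 'cx': 317.7078, 'cy': 235.4579, 'D': [-0.0203, 0.0, 0.0, 0.0, 0.0], 'tool_from_camera': [[0.0007, 0.3015, -0.9535, -0.159], [1.0, 0.0004, 0.0009, -0.0002], [0.0006, -0.9535, -0.3015, -0.0824], [0.0, 0.0, 0.0, 1.0]]}
```

View pics/scene0.png

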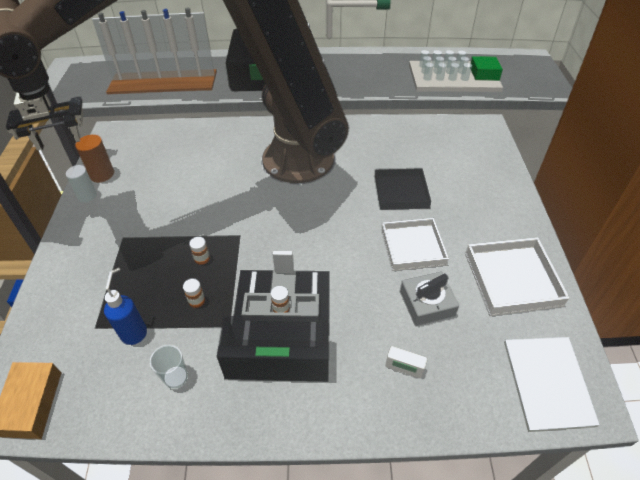

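View pics/top0.png

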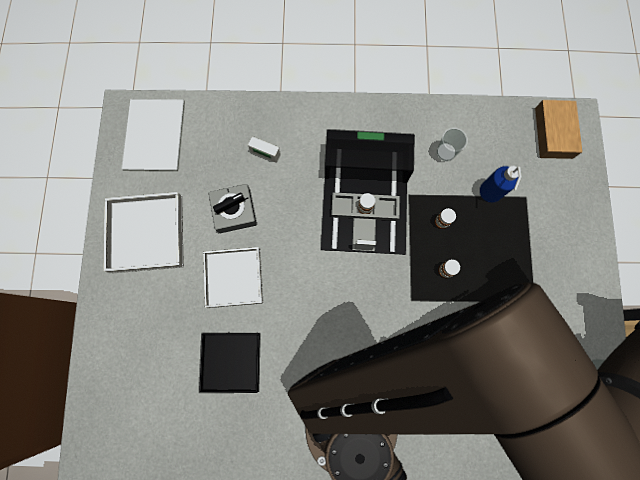

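View pics/wrist0.png

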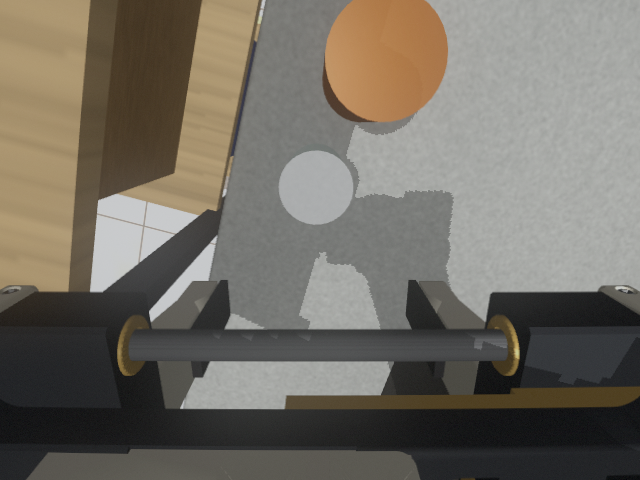

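The scene view shows one old jar in the middle pocket (280,296), two fresh jars on the mat (200,250) and (193,292), and the small white tray at (414,244). The isolator is at (430,297). I'll zoom in to get accurate pixels.

```bash
cat > h.py <<'E'
import numpy as np,cv2
def K(c):
    f=240/np.tan(np.radians(c["fovy"])/2); return np.array([[f,0,c["cx"]],[0,f,c["cy"]],[0,0,1]])
def ray(c,uv,pose=None):
    P=np.array(c["pose"] if pose is None else pose)
    p=cv2.undistortPoints(np.array([[uv]],float),K(c),np.array(c["D"],float))[0,0]
    d=P[:3,:3]@np.array([p[0],-p[1],-1]); return P[:3,3],d/np.linalg.norm(d)
def onz(c,uv,z,pose=None):
    o,d=ray(c,uv,pose); return o+d*(z-o[2])/d[2]
def tri(r1,r2):
    A=np.zeros((3,3));b=np.zeros(3)
    for o,d in(r1,r2):
        M=np.eye(3)-np.outer(d,d);A+=M;b+=M@o
    p=np.linalg.solve(A,b)
    gap=[np.linalg.norm((np.eye(3)-np.outer(d,d))@(p-o)) for o,d in (r1,r2)]
    return p,max(gap)
def proj(c,X,pose=None):
    P=np.array(c["pose"] if pose is None else pose); q=P[:3,:3].T@(np.array(X)-P[:3,3]); q=np.array([q[0],-q[1],-q[2]])
    return cv2.projectPoints(q.reshape(1,1,3),np.zeros(3),np.zeros(3),K(c),np.array(c["D"],float))[0][0,0]
def rot(rpy):
    from scipy.spatial.transform import Rotation as R
    return R.from_euler('xyz',rpy,degrees=True).as_matrix()
def wpose(s,c):
    T=np.eye(4);T[:3,:3]=rot(s["eef_rot"]);T[:3,3]=s["tcp_pos"];return T@np.array(c["tool_from_camera"])
def whites(c,roi,thr=200,amin=30):
    x0,y0,x1,y1=roi; im=c["image"][y0:y1,x0:x1].astype(int)
    m=((im.min(2)>thr)&(im.max(2)-im.min(2)<30)).astype(np.uint8)
    n,l,st,ce=cv2.connectedComponentsWithStats(m)
    return [(st[i,4],(ce[i]+[x0,y0]).round(1).tolist(),(st[i,:4]+[x0,y0,0,0]).tolist()) for i in range(1,n) if st[i,4]>=amin]
E
python3 - <<'E'
from h import *
for n,(x,y,w,h),k in (("top",(195,170,80,140),4),("top",(310,120,150,170),4),("top",(420,190,60,100),5),("scene",(380,215,90,115),5),("scene",(215,240,120,140),5),("scene",(175,230,40,80),6)):
    im=cv2.imread(f"pics/{n}0.png")[y:y+h,x:x+w]
    k=min(k,600/h,800/w);cv2.imwrite(f"pics/z_{n}_{x}.png",cv2.resize(im,None,fx=k,fy=k,interpolation=cv2.INTER_CUBIC));print(n,x,y,k)
E
```

```text
top 195 170 4
top 310 120 3.5294117647058822
top 420 190 5
scene 380 215 5
scene 215 240 4.285714285714286
scene 175 230 6
```

Run:
```python
import cv2,numpy as np
def pad(n):
    return cv2.imread(f"pics/{n}.png")
a=pad("z_top_310");print([pad("z_"+s).shape for s in("top_195","top_310","top_420","scene_380","scene_215","scene_175")])
```

```text
[(560, 320, 3), (600, 529, 3), (500, 300, 3), (575, 450, 3), (600, 514, 3), (480, 240, 3)]
```

View pics/z_top_195.png

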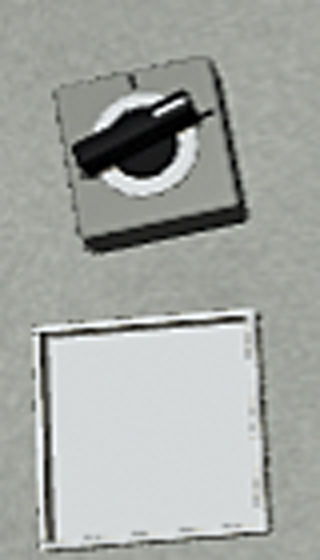

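View pics/z_top_310.png

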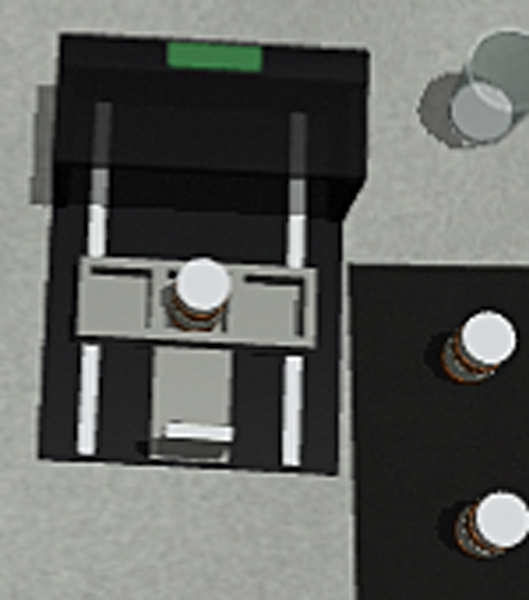

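View pics/z_scene_380.png

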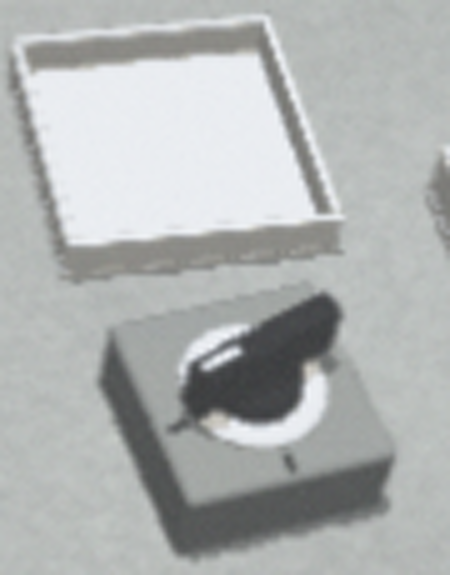

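View pics/z_scene_215.png

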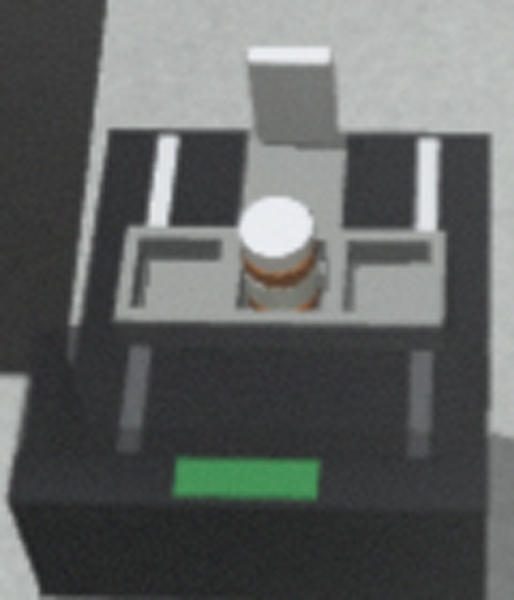

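Top view zoom: the isolator bar's mark is at about (238,196), bar now pointing right; its off tick is up at (228,191), so off is anticlockwise. The fin is at (366,241) and the carriage corners are clear. Now to the measurements.

Run:
```python
from plant import *
from h import *
t=capture("top");s=capture("scene")
Z=lambda p,x,y,k:(x+p[0]/k-0.5+0.5/k,y+p[1]/k-0.5+0.5/k)
T1=lambda p:Z(p,195,170,4);T2=lambda p:Z(p,310,120,3.5294);S1=lambda p:Z(p,380,215,5);S2=lambda p:Z(p,215,240,4.2857)
def grp(n,c,pts,z):
    P=np.array([onz(c,p,z) for p in pts]);e=np.diff(np.vstack([P,P[:1]]),axis=0)[:,:2]
    print(n,P[:,:2].round(4).tolist(),"mean",P.mean(0).round(4),"len",np.linalg.norm(e,axis=1).round(3),"ang",np.degrees(np.arctan2(e[:,1],e[:,0])).round(1))
grp("boxT",t,[T1(p) for p in((53,88),(212,58),(244,210),(85,238))],.05)
grp("boxS",s,[S1(p) for p in((110,330),(307,284),(394,454),(185,503))],.05)
grp("trayT",t,[T1(p) for p in((33,328),(258,311),(270,530),(42,548))],.03)
grp("trayS",s,[S1(p) for p in((16,45),(266,18),(340,217),(66,243))],.03)
grp("carT",t,[T2(p) for p in((78,257),(318,268),(314,347),(76,336))],.034)
grp("carS",s,[S2(p) for p in((128,228),(446,231),(443,325),(114,321))],.034)
grp("finT",t,[T2(p) for p in((166,424),(234,426),(233,440),(166,437))],.092)
grp("finS",s,[S2(p) for p in((248,48),(329,48),(329,62),(250,62))],.092)
grp("barT",t,[T1(p) for p in((75,152),(185,92),(200,103),(85,168))],.094)
grp("markT",t,[T1(p) for p in((153,115),(186,97))],.094)
grp("barS",s,[S1(p) for p in((200,370),(323,293),(337,310),(190,385))],.094)
for c,r,nm in((t,(340,180,480,290),"T"),(s,(175,230,300,310),"S")):
    for a,ce,b in whites(c,r,190): print(nm,a,ce,b,[onz(c,ce,z)[:2].round(4).tolist() for z in(.07,.082)])
```

```text
boxT [[0.6145, 0.3952], [0.6375, 0.2876], [0.5308, 0.2606], [0.5099, 0.3662]] mean [0.5732 0.3274 0.05  ] len [0.11  0.11  0.108 0.108] ang [ -77.9 -165.8  101.2   15.5]
boxS [[0.534, 0.2649], [0.5079, 0.369], [0.6117, 0.3932], [0.6361, 0.2879]] mean [0.5724 0.3287 0.05  ] len [0.107 0.107 0.108 0.105] ang [ 104.1   13.1  -77.  -167.3]
trayT [[0.4518, 0.4023], [0.4659, 0.2511], [0.3195, 0.2367], [0.3051, 0.3862]] mean [0.3856 0.3191 0.03  ] len [0.152 0.147 0.15  0.148] ang [ -84.7 -174.4   95.5    6.3]
trayS [[0.3209, 0.2416], [0.303, 0.3862], [0.4488, 0.4011], [0.4626, 0.2532]] mean [0.3838 0.3205 0.03  ] len [0.146 0.147 0.149 0.142] ang [  97.     5.8  -84.7 -175.3]
carT [[0.6224, 0.0573], [0.6167, -0.1304], [0.5528, -0.126], [0.5585, 0.0581]] mean [ 0.5876 -0.0353  0.034 ] len [0.188 0.064 0.184 0.064] ang [-91.8 176.   88.2  -0.7]
carS [[0.5506, -0.126], [0.5567, 0.0581], [0.6204, 0.0552], [0.614, -0.129]] mean [ 0.5854 -0.0354  0.034 ] len [0.184 0.064 0.184 0.063] ang [ 88.1  -2.5 -92.  177.3]
finT [[0.4779, -0.0072], [0.4772, -0.0566], [0.4668, -0.0558], [0.4682, -0.0072]] m
[... 855 characters left out ...]
7]]
T 160 [448.1, 215.2] [441, 209, 15, 14] [[0.5531, -0.252], [0.5498, -0.2485]]
T 108 [392.2, 234.8] [390, 221, 5, 31] [[0.4973, -0.1021], [0.4946, -0.1002]]
T 66 [365.4, 241.9] [357, 240, 18, 5] [[0.4772, -0.0316], [0.4747, -0.0305]]
T 172 [452.1, 266.8] [445, 260, 15, 15] [[0.4148, -0.2566], [0.413, -0.2531]]
S 128 [196.8, 242.2] [190, 237, 15, 11] [[0.4124, -0.2579], [0.4229, -0.254]]
S 72 [282.4, 252.3] [273, 250, 19, 5] [[0.452, -0.0324], [0.462, -0.0313]]
S 82 [252.6, 282.2] [250, 272, 6, 21] [[0.5449, -0.1022], [0.5537, -0.1002]]
S 162 [190.8, 285.2] [183, 279, 16, 13] [[0.551, -0.2529], [0.5597, -0.2491]]
S 189 [278.9, 292.4] [271, 286, 17, 14] [[0.5764, -0.0371], [0.5849, -0.036]]
```

```bash
cat > go.py <<'E'
# usage: go.py x y z [jawdeg]  -> deltas to type
import sys
from plant import *
from h import *
s=get_state();R=rot(s["eef_rot"]);p=s["tcp_pos"]
yaw=np.degrees(np.arctan2(R[1,1],R[0,1]))
print("t",round(s["time_s"],2),"tcp",p.round(4),"xaxis",R[:,0].round(3),"jaw yaw %.1f"%yaw,"j",s["joints"].round(1),"F",s["contact_force"].round(1),"w",round(s["gripper_width"],4))
a=list(map(float,sys.argv[1:]))
if len(a)>=3:
    print("tool delta now",(R.T@(np.array(a[:3])-p)).round(4))
if len(a)==4:
    for k in(0,180):
        d=(a[3]+k-yaw+180)%360-180; rr=np.radians(-d)
        cc,ss=np.cos(rr),np.sin(rr);R2=R@np.array([[1,0,0],[0,cc,-ss],[0,ss,cc]])
        print("roll rad %.4f (deg %.1f) j6->%.0f"%(rr,-d,s["joints"][5]+(-d)),"then delta",(R2.T@(np.array(a[:3])-p)).round(4))
E
python3 go.py 0.573 0.328 0.3 29.5
```

```text
t 0.25 tcp [ 0.1805 -0.6502  0.2261] xaxis [-0.     0.001 -1.   ] jaw yaw 105.5 j [-58.   20.6   0.7  -0.  -70.1 -16.5] F [-0.8  0.1 -0.7] w 0.0877
tool delta now [-0.0733  0.8376  0.6399]
roll rad 1.3268 (deg 76.0) j6->60 then delta [-0.0733  0.8233 -0.6582]
roll rad -1.8148 (deg -104.0) j6->-120 then delta [-0.0733 -0.8233  0.6582]
```

```bash
sed -i 's/"j6->.*then/"j6-> %.0f" % ((a[3]+k-180-np.degrees(np.arctan2(a[1],a[0]))+180)%360-180),"then/; s/(deg %.1f) j6->%.0f"%(rr,-d,.*(-d))/(deg %.1f)"%(rr,-d),"j6-> %.0f" % ((a[3]+k-180-np.degrees(np.arctan2(a[1],a[0]))+180)%360-180)/' go.py
python3 -m creep '{"jaw":[-1,-1,-1,-1,-1,-1,-1,-1,-1,-1],"translation":[[-0.008,0,0],[-0.008,0,0],[-0.008,0,0],[-0.008,0,0],[-0.008,0,0],[-0.008,0,0],[-0.008,0,0],[-0.008,0,0],[-0.008,0,0],[-0.008,0,0]],"roll":[-0.14,-0.14,-0.14,-0.14,-0.14,-0.14,-0.14,-0.14,-0.14,-0.14]}' 20
python3 go.py 0.573 0.328 0.3 29.5
```

```text
time_s: 1.25
tcp_pos: [0.1805, -0.6503, 0.3067]
eef_rot: [4.9, 90.0, 101.0]
contact_force: [0.1, -0.8, 0.0]
gripper_width: 0.0876
t 1.25 tcp [ 0.1805 -0.6503  0.3067] xaxis [-0.  0. -1.] jaw yaw -173.9 j [-58.   18.5   8.1  -0.  -79.5  64. ] F [ 0.1 -0.8  0. ] w 0.0876
tool delta now [ 0.007  -0.4935  0.9314]
roll rad 2.7325 (deg 156.6) j6-> 180 then delta [ 0.007   0.8233 -0.6582]
roll rad -0.4091 (deg -23.4) j6-> -0 then delta [ 0.007  -0.8233  0.6582]
```

```bash
python3 -m creep '{"jaw":[-1,-1,-1,-1,-1,-1,-1,-1,-1,-1],"translation":[[0,0,0],[0,0,0],[0,0,0],[0,-0.0374,0.0299],[0,-0.0374,0.0299],[0,-0.0374,0.0299],[0,-0.0374,0.0299],[0,-0.0374,0.0299],[0,-0.0374,0.0299],[0,-0.0374,0.0299]],"roll":[-0.136,-0.136,-0.136,0,0,0,0,0,0,0]}'
python3 -m creep '{"jaw":[-1,-1,-1,-1,-1,-1,-1,-1,-1,-1],"translation":[[0,-0.0374,0.0299],[0,-0.0374,0.0299],[0,-0.0374,0.0299],[0,-0.0374,0.0299],[0,-0.0374,0.0299],[0,-0.0374,0.0299],[0,-0.0374,0.0299],[0,-0.0374,0.0299],[0,-0.0374,0.0299],[0,-0.0374,0.0299]],"roll":[0,0,0,0,0,0,0,0,0,0]}'
python3 go.py 0.573 0.328 0.3 29.5
```

```text
time_s: 2.25
tcp_pos: [0.3076, -0.3384, 0.3067]
eef_rot: [-135.6, 90.0, -16.5]
contact_force: [1.6, 0.4, 0.5]
gripper_width: 0.0873
time_s: 3.25
tcp_pos: [0.489, 0.1051, 0.3069]
eef_rot: [-86.1, 90.0, 33.0]
contact_force: [0.8, -0.5, 0.3]
gripper_width: 0.0877
t 3.25 tcp [0.489  0.1051 0.3069] xaxis [ 0.001  0.    -1.   ] jaw yaw -150.9 j [ 34.7   1.2 -13.2   0.  -75.5  -5.5] F [ 0.8 -0.5  0.3] w 0.0877
tool delta now [ 0.007  -0.1819  0.1538]
roll rad 3.1354 (deg 179.6) j6-> 180 then delta [ 0.007   0.1828 -0.1526]
roll rad -0.0062 (deg -0.4) j6-> -0 then delta [ 0.007  -0.1828  0.1526]
```

```bash
python3 -m creep '{"jaw":[-1,-1,-1,-1,-1,-1,-1,-1,-1,-1],"translation":[[0,-0.0366,0.0307],[0,-0.0366,0.0307],[0,-0.0366,0.0307],[0,-0.0366,0.0307],[0,-0.0366,0.0307],[0.04,0,0],[0.04,0,0],[0.04,0,0],[0.04,0,0],[0,0,0]],"roll":[0,0,0,0,0,0,0,0,0,0]}'
python3 go.py 0.573 0.328 0.07 29.5
python3 - <<'E'
from plant import *
from h import *
s=get_state();c=capture("wrist");cv2.imwrite("pics/w1.png",c["image"][:,:,::-1])
print(proj(c,(0.573,0.328,0.094),wpose(s,c)))
E
```

```text
time_s: 4.25
tcp_pos: [0.5708, 0.3238, 0.1404]
eef_rot: [98.1, 89.4, -142.9]
contact_force: [0.1, 1.0, -0.3]
gripper_width: 0.0878
t 4.25 tcp [0.5708 0.3238 0.1404] xaxis [-0.008 -0.006 -1.   ] jaw yaw -150.9 j [ 46.5  22.7  -7.7  -0.1 -60.1 -17.4] F [ 0.1  1.  -0.3] w 0.0878
tool delta now [ 0.0703 -0.0047  0.0027]
roll rad 3.1338 (deg 179.6) j6-> 180 then delta [ 0.0703  0.0047 -0.0027]
roll rad -0.0078 (deg -0.4) j6-> -0 then delta [ 0.0703 -0.0047  0.0027]
[310.0829949  266.39073127]
```

View pics/w1.png

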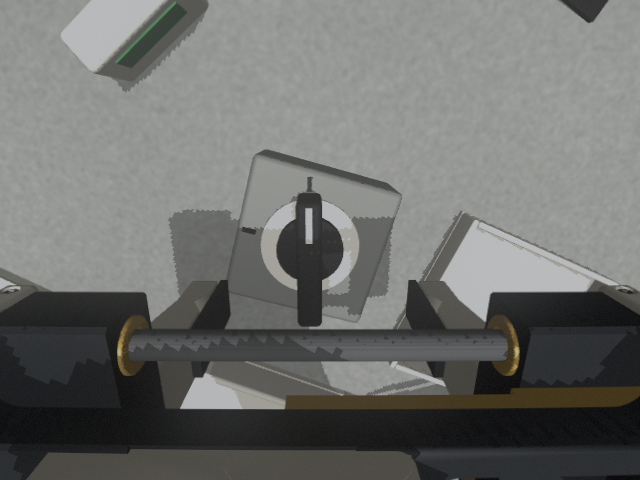

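The bar lies vertical in the wrist picture, centred at (310,260) between the fingers, as predicted. Next: descend and grip.

```bash
python3 -m creep '{"jaw":[-1,-1,-1,-1,1,1,1,1,1,1],"translation":[[0.02,-0.001,0.002],[0.02,-0.001,0],[0.02,0,0],[0.01,0,0],[0,0,0],[0,0,0],[0,0,0],[0,0,0],[0,0,0],[0,0,0]],"roll":[0,0,0,0,0,0,0,0,0,0]}' 25
python3 go.py 0.573 0.328 0.07
```

```text
time_s: 5.3
tcp_pos: [0.5749, 0.3289, 0.0769]
eef_rot: [-77.3, 90.0, 41.8]
contact_force: [-1.0, -0.6, 0.4]
gripper_width: 0.0451
t 5.3 tcp [0.5749 0.3289 0.0769] xaxis [ 0.  0. -1.] jaw yaw -150.9 j [ 46.6  26.3 -11.3   0.  -52.3 -17.5] F [-1.  -0.6  0.4] w 0.0451
tool delta now [0.0069 0.0021 0.0001]
```

```bash
python3 -m creep '{"jaw":[1,1,1,1,1,1,1,1,1,1],"translation":[[0.006,0.002,0],[0,0,0],[0,0,0],[0,0,0],[0,0,0],[0,0,0],[0,0,0],[0,0,0],[0,0,0],[0,0,0]],"roll":[0,0,0,0,0,0,0,0,0,0]}' 25
python3 go.py 0.573 0.328 0.07
```

```text
time_s: 6.3
tcp_pos: [0.574, 0.3284, 0.0705]
eef_rot: [-85.0, 89.9, 34.1]
contact_force: [5.2, 1.7, -4.5]
gripper_width: 0.0158
t 6.3 tcp [0.574  0.3284 0.0705] xaxis [ 0.001  0.001 -1.   ] jaw yaw -150.9 j [ 46.7  26.6 -11.9   0.  -51.4 -17.6] F [ 5.2  1.7 -4.5] w 0.0158
tool delta now [0.0005 0.0011 0.0001]
```

```bash
python3 -m creep '{"jaw":[1,1,1,1,1,1,1,1,1,1],"translation":[[0,0.0005,0],[0,0,0],[0,0,0],[0,0,0],[0,0,0],[0,0,0],[0,0,0],[0,0,0],[0,0,0],[0,0,0]],"roll":[-0.128,-0.128,-0.128,-0.128,-0.128,-0.128,-0.128,-0.128,-0.128,-0.128]}' 25
python3 go.py 0.573 0.328 0.07
```

```text
time_s: 7.3
tcp_pos: [0.575, 0.3302, 0.0705]
eef_rot: [-148.5, 89.7, 44.3]
contact_force: [9.5, 7.9, -10.0]
gripper_width: 0.0158
t 7.3 tcp [0.575  0.3302 0.0705] xaxis [ 0.004  0.004 -1.   ] jaw yaw -77.2 j [ 46.7  26.6 -11.9   0.  -51.2  56.1] F [  9.5   7.9 -10. ] w 0.0158
tool delta now [0.0005 0.0017 0.0024]
```

Turned. I'll release, rise, and check.

```bash
python3 -m creep '{"jaw":[-1,-1,-1,-1,-1,-1,-1,-1,-1,-1],"translation":[[0,0,0],[0,0,0],[0,0,0],[0,0,0],[0,0,0],[0,0,0],[-0.04,0,0],[-0.04,0,0],[-0.04,0,0],[-0.04,0,0]],"roll":[0,0,0,0,0,0,0,0,0,0]}' 25
python3 go.py 0.586 -0.036 0.3 88
python3 - <<'E'
from plant import *
from h import *
s=get_state();c=capture("wrist");cv2.imwrite("pics/w2.png",c["image"][:,:,::-1])
E
```

```text
time_s: 8.3
tcp_pos: [0.5724, 0.3274, 0.2323]
eef_rot: [-78.5, 90.0, 114.0]
contact_force: [1.0, 1.2, 0.5]
gripper_width: 0.0861
t 8.3 tcp [0.5724 0.3274 0.2323] xaxis [-0.  0. -1.] jaw yaw -77.6 j [ 46.7  18.9  -1.   -0.  -70.1  55.8] F [1.  1.2 0.5] w 0.0861
tool delta now [-0.0677  0.3578  0.0649]
roll rad -2.8897 (deg -165.6) j6-> -88 then delta [-0.0677 -0.3627  0.0263]
roll rad 0.2519 (deg 14.4) j6-> 92 then delta [-0.0677  0.3627 -0.0263]
```

View pics/w2.png

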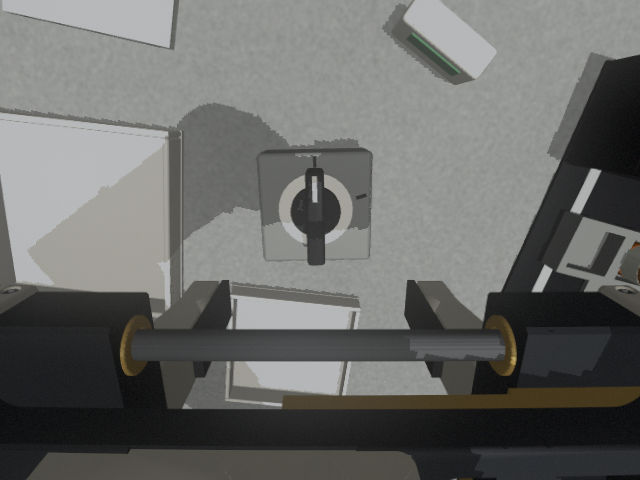

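The handle is off: the bar is aligned with the tick at (314,160) and parallel to the box. Next, the old jar in pocket 1.

```bash
python3 -m creep '{"jaw":[-1,-1,-1,-1,-1,-1,-1,-1,-1,-1],"translation":[[0,0,0],[0,0,0],[0,0.0453,-0.0033],[0,0.0453,-0.0033],[0,0.0453,-0.0033],[0,0.0453,-0.0033],[0,0.0453,-0.0033],[0,0.0453,-0.0033],[0,0.0453,-0.0033],[0,0.0453,-0.0033]],"roll":[0.126,0.126,0,0,0,0,0,0,0,0]}' 25
python3 -m creep '{"jaw":[-1,-1,-1,-1,-1,-1,-1,-1,-1,-1],"translation":[[0.03,0,0],[0.03,0,0],[0,0,0],[0,0,0],[0,0,0],[0,0,0],[0,0,0],[0,0,0],[0,0,0],[0,0,0]],"roll":[0,0,0,0,0,0,0,0,0,0]}' 25
python3 go.py 0.586 -0.036 0.048 88
python3 - <<'E'
from plant import *
from h import *
s=get_state();c=capture("wrist");cv2.imwrite("pics/w3.png",c["image"][:,:,::-1])
W=wpose(s,c);print(proj(c,(0.586,-.036,.082),W))
for a,ce,b in whites(c,(150,60,480,480),190): print(a,ce,b,onz(c,ce,.082,W).round(4))
E
```

```text
time_s: 9.35
tcp_pos: [0.5861, -0.0372, 0.2307]
eef_rot: [-160.6, 90.0, 17.4]
contact_force: [1.4, 0.0, 1.0]
gripper_width: 0.0878
time_s: 10.35
tcp_pos: [0.5864, -0.0354, 0.1707]
eef_rot: [-158.6, 90.0, 19.4]
contact_force: [0.1, 0.4, -0.3]
gripper_width: 0.0875
t 10.35 tcp [ 0.5864 -0.0354  0.1707] xaxis [ 0.  0. -1.] jaw yaw -92.0 j [ 15.6  14.8 -15.2  -0.  -60.   72.4] F [ 0.1  0.4 -0.3] w 0.0875
tool delta now [0.1227 0.0006 0.0004]
roll rad -3.1414 (deg -180.0) j6-> -88 then delta [ 0.1227 -0.0006 -0.0004]
roll rad 0.0002 (deg 0.0) j6-> 92 then delta [0.1227 0.0006 0.0004]
[317.9236532  240.50640141]
740 [163.4, 138.5] [150, 127, 35, 32] [0.6622 0.0656 0.082 ]
271 [228.9, 140.5] [220, 126, 16, 54] [0.6592 0.0215 0.082 ]
720 [408.4, 153.3] [400, 127, 18, 54] [ 0.6464 -0.0998  0.082 ]
1418 [458.1, 176.1] [437, 128, 43, 153] [ 0.6297 -0.1351  0.082 ]
3459 [398.2, 236.7] [372, 187, 57, 141] [ 0.5868 -0.0948  0.082 ]
5794 [317.6, 269.8] [267, 215, 104, 113] [ 0.5628 -0.0349  0.082 ]
2154 [170.5, 279.7] [150, 249, 49, 72] [0.5585 0.0775 0.082 ]
815 [237.8, 291.6] [230, 258, 16, 69] [0.5468 0.0271 0.082 ]
8409 [301.2, 383.1] [181, 362, 254, 47] [ 0.4596 -0.0174  0.082 ]
```

View pics/w3.png

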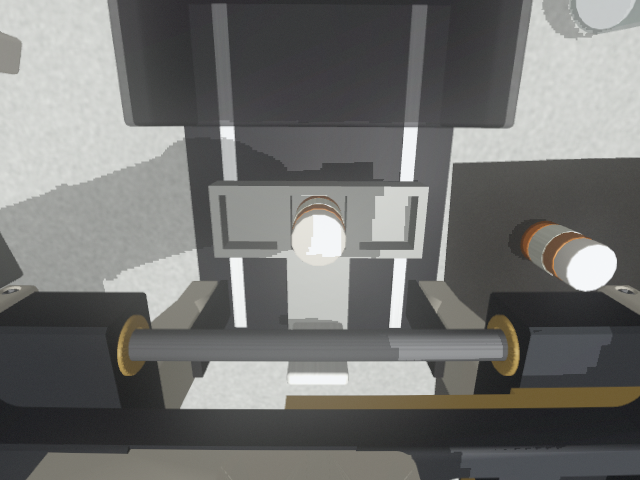

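The cap is at (319,239), predicted (318,240). I'll descend and grip.

```bash
python3 -m creep '{"jaw":[-1,-1,-1,-1,-1,-1,-1,-1,-1,-1],"translation":[[0.02,0,0],[0.02,0,0],[0.02,0,0],[0.02,0,0],[0.02,0,0],[0.01,0,0],[0.01,0,0],[0,0,0],[0,0,0],[0,0,0]],"roll":[0,0,0,0,0,0,0,0,0,0]}' 25
python3 -m creep '{"jaw":[1,1,1,1,1,1,1,1,1,1],"translation":[[0,0,0],[0,0,0],[0,0,0],[0,0,0],[0,0,0],[0,0,0],[0,0,0],[0,0,0],[0,0,0],[0,0,0]],"roll":[0,0,0,0,0,0,0,0,0,0]}' 20
python3 go.py 0.586 -0.036 0.048 88
```

```text
time_s: 11.4
tcp_pos: [0.587, -0.0354, 0.0515]
eef_rot: [-168.4, 89.9, 9.7]
contact_force: [-0.0, -0.3, 0.9]
gripper_width: 0.0876
time_s: 12.4
tcp_pos: [0.5864, -0.0355, 0.0505]
eef_rot: [43.6, 90.0, -138.4]
contact_force: [1.0, -0.5, 0.4]
gripper_width: 0.0416
t 12.4 tcp [ 0.5864 -0.0355  0.0505] xaxis [-0. -0. -1.] jaw yaw -92.0 j [ 15.6  22.2 -22.8   0.  -45.1  72.4] F [ 1.  -0.5  0.4] w 0.0416
tool delta now [0.0025 0.0005 0.0003]
roll rad -3.1415 (deg -180.0) j6-> -88 then delta [ 0.0025 -0.0005 -0.0003]
roll rad 0.0001 (deg 0.0) j6-> 92 then delta [0.0025 0.0005 0.0003]
```

```bash
python3 -m creep '{"jaw":[1,1,1,1,1,1,1,1,1,1],"translation":[[-0.02,0,0],[-0.03,0,0],[-0.03,0,0],[-0.03,0,0],[-0.03,0,0],[-0.01,0,0],[0,0,0],[0,0,0],[0,0,0],[0,0,0]],"roll":[0,0,0,0,0,0,0,0,0,0]}' 20
python3 go.py 0.3847 0.3198 0.2
```

```text
time_s: 13.4
tcp_pos: [0.5857, -0.0356, 0.199]
eef_rot: [12.4, 89.9, -169.6]
contact_force: [0.8, 0.2, -1.2]
gripper_width: 0.0412
t 13.4 tcp [ 0.5857 -0.0356  0.199 ] xaxis [-0.003 -0.    -1.   ] jaw yaw -92.0 j [ 15.6  13.5 -13.   -0.  -63.7  72.4] F [ 0.8  0.2 -1.2] w 0.0412
tool delta now [-0.0006 -0.3481  0.2133]
```

```bash
python3 -m creep '{"jaw":[1,1,1,1,1,1,1,1,1,1],"translation":[[0,-0.0348,0.0213],[0,-0.0348,0.0213],[0,-0.0348,0.0213],[0,-0.0348,0.0213],[0,-0.0348,0.0213],[0,-0.0348,0.0213],[0,-0.0348,0.0213],[0,-0.0348,0.0213],[0,-0.0348,0.0213],[0,-0.0348,0.0213]],"roll":[0,0,0,0,0,0,0,0,0,0]}' 20
python3 -m creep '{"jaw":[1,1,1,1,1,1,1,1,1,1],"translation":[[0,0,0],[0.03,0,0],[0.03,0,0],[0.03,0,0],[0.03,0,0],[0.01,0,0],[0.01,0,0],[0.005,0,0],[0,0,0],[0,0,0]],"roll":[0,0,0,0,0,0,0,0,0,0]}' 20
python3 go.py 0.3847 0.3198 0.0447
python3 - <<'E'
from plant import *
from h import *
c=capture("top");cv2.imwrite("pics/t2.png",cv2.resize(c["image"][170:330,190:350,::-1],None,fx=3,fy=3))
E
```

```text
time_s: 14.4
tcp_pos: [0.3844, 0.3208, 0.2001]
eef_rot: [60.6, 90.0, -121.4]
contact_force: [0.9, 0.0, -1.8]
gripper_width: 0.0411
time_s: 15.4
tcp_pos: [0.386, 0.3203, 0.0564]
eef_rot: [-122.3, 89.9, 55.8]
contact_force: [0.7, -0.4, -1.3]
gripper_width: 0.0413
t 15.4 tcp [0.386  0.3203 0.0564] xaxis [ 0.001  0.001 -1.   ] jaw yaw -92.0 j [ 62.2  14.9 -33.4   0.  -41.7  25.8] F [ 0.7 -0.4 -1.3] w 0.0413
tool delta now [0.0117 0.0006 0.0013]
```

View pics/t2.png

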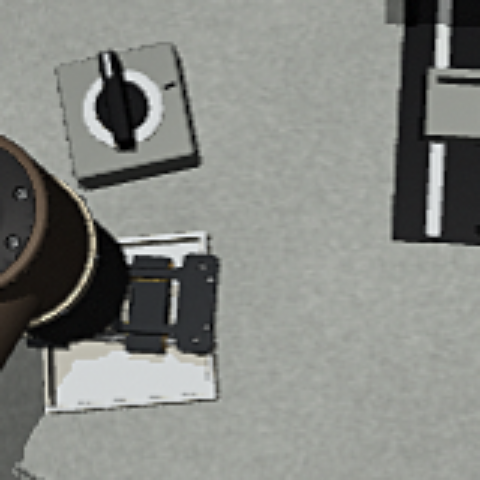

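The gripper is above the tray and the handle still off. I'll lower the last 11 mm and release.

```bash
python3 -m creep '{"jaw":[1,1,1,1,1,1,1,1,1,1],"translation":[[0.004,0,0],[0.004,0,0],[0.003,0,0],[0,0,0],[0,0,0],[0,0,0],[0,0,0],[0,0,0],[0,0,0],[0,0,0]],"roll":[0,0,0,0,0,0,0,0,0,0]}' 20
```

```text
time_s: 16.45
tcp_pos: [0.3856, 0.3198, 0.0446]
eef_rot: [-103.2, 90.0, 74.8]
contact_force: [0.8, 0.6, -1.7]
gripper_width: 0.0415
```

```bash
python3 -m creep '{"jaw":[-1,-1,-1,-1,-1,-1,-1,-1,-1,-1],"translation":[[0.001,0,0],[0,0,0],[0,0,0],[0,0,0],[0,0,0],[0,0,0],[0,0,0],[0,0,0],[-0.02,0,0],[-0.04,0,0]],"roll":[0,0,0,0,0,0,0,0,0,0]}' 20
python3 -m creep '{"jaw":[-1,-1,-1,-1,-1,-1,-1,-1,-1,-1],"translation":[[-0.04,0,0],[-0.04,0,0],[-0.04,0,0],[0,0.04,0],[0,0.04,0],[0,0.04,0],[0,0.04,0],[0,0,0],[0,0,0],[0,0,0]],"roll":[0,0,0,0,0,0,0,0,0,0]}' 20
python3 go.py 0.4136 -0.2573 0.2 178
python3 - <<'E'
from plant import *
from h import *
for n in("top","scene"):
    c=capture(n);cv2.imwrite(f"pics/{n}3.png",c["image"][:,:,::-1])
    r=(400,190,530,300) if n=="top" else (100,230,240,330)
    for a,ce,b in whites(c,r,190): print(n,a,ce,b,onz(c,ce,.07)[:2].round(4))
E
```

```text
time_s: 17.45
tcp_pos: [0.3843, 0.3178, 0.1017]
eef_rot: [58.8, 89.6, -123.2]
contact_force: [-0.2, 0.8, 0.5]
gripper_width: 0.0874
time_s: 18.45
tcp_pos: [0.3803, 0.1603, 0.2237]
eef_rot: [-131.9, 90.0, 46.1]
contact_force: [-0.3, -0.8, -0.3]
gripper_width: 0.0878
t 18.45 tcp [0.3803 0.1603 0.2237] xaxis [ 0.  0. -1.] jaw yaw -92.0 j [ 50.6  -5.2 -30.3   0.  -64.9  37.5] F [-0.3 -0.8 -0.3] w 0.0878
tool delta now [ 0.0236  0.4162 -0.0478]
roll rad 1.5709 (deg 90.0) j6-> 30 then delta [ 0.0236 -0.0479 -0.4162]
roll rad -1.5707 (deg -90.0) j6-> -150 then delta [0.0236 0.0479 0.4162]
top 159 [448.2, 215.2] [441, 209, 15, 14] [ 0.5531 -0.2522]
top 171 [452.2, 266.8] [445, 260, 15, 15] [ 0.4148 -0.2568]
scene 131 [196.8, 242.2] [190, 237, 15, 11] [ 0.4124 -0.2579]
scene 50 [108.2, 279.4] [105, 271, 8, 18] [ 0.5298 -0.4657]
scene 162 [190.8, 285.2] [183, 279, 16, 13] [ 0.551  -0.2529]
scene 105 [111.5, 296.3] [105, 290, 14, 12] [ 0.581  -0.4441]
```

View pics/top3.png

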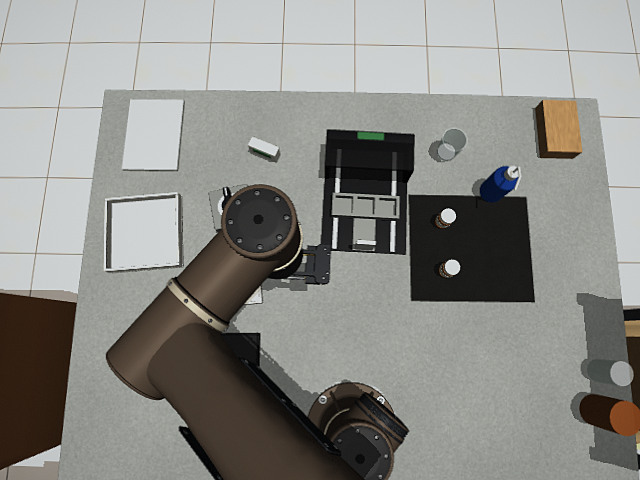

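View pics/scene3.png

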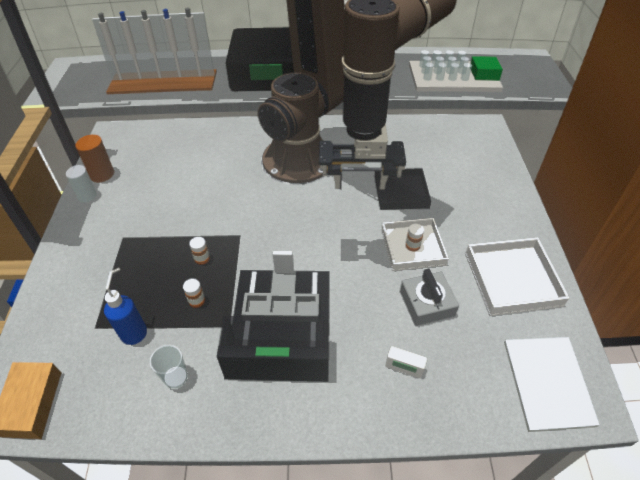

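The old jar stands in the tray (scene (415,236)), the carriage is empty, and the fresh jars haven't moved. Next is the far fresh jar A.

```bash
python3 -m creep '{"jaw":[-1,-1,-1,-1,-1,-1,-1,-1,-1,-1],"translation":[[0,0,0],[0,0,0],[0,0,0],[0,0,0],[0,0,0],[0,0,0],[0,0,0],[0,0,0],[0,0,0],[0,0,0]],"roll":[0.145,0.145,0.145,0.145,0.145,0.145,0.145,0.145,0.145,0.145]}' 20
python3 go.py 0.552 -0.2525 0.2 178
```

```text
time_s: 19.55
tcp_pos: [0.3801, 0.1606, 0.2233]
eef_rot: [134.8, 90.0, -130.6]
contact_force: [0.4, 0.1, 0.1]
gripper_width: 0.0873
t 19.55 tcp [0.3801 0.1606 0.2233] xaxis [-0.    -0.001 -1.   ] jaw yaw -175.3 j [ 50.6  -5.2 -30.3  -0.  -64.9 -46. ] F [0.4 0.1 0.1] w 0.0873
tool delta now [ 0.0234 -0.1379 -0.4257]
roll rad 0.1161 (deg 6.7) j6-> 23 then delta [ 0.0234 -0.1863 -0.4069]
roll rad -3.0255 (deg -173.3) j6-> -157 then delta [0.0234 0.1863 0.4069]
```

```bash
python3 -m creep '{"jaw":[-1,-1,-1,-1,-1,-1,-1,-1,-1,-1],"translation":[[0,-0.0138,-0.0426],[0,-0.0138,-0.0426],[0,-0.0138,-0.0426],[0,-0.0138,-0.0426],[0,-0.0138,-0.0426],[0,-0.0138,-0.0426],[0,-0.0138,-0.0426],[0,-0.0138,-0.0426],[0,-0.0138,-0.0426],[0,-0.0138,-0.0426]],"roll":[0,0,0,0,0,0,0,0,0,0]}' 20
python3 -m creep '{"jaw":[-1,-1,-1,-1,-1,-1,-1,-1,-1,-1],"translation":[[0.03,0,0],[0.03,0,0],[0,0,0],[0,0,0],[0,0,0],[0,0,0],[0,0,0],[0,0,0],[0,0,0],[0,0,0]],"roll":[0,0,0,0,0,0,0,0,0,0]}' 20
python3 go.py 0.552 -0.2525 0.039
python3 - <<'E'
from plant import *
from h import *
s=get_state();c=capture("wrist");cv2.imwrite("pics/w4.png",c["image"][:,:,::-1])
W=wpose(s,c);print(proj(c,(0.552,-.2525,.07),W))
for a,ce,b in whites(c,(150,60,480,480),190,400): print(a,ce,b,onz(c,ce,.07,W).round(4))
E
```

```text
time_s: 20.55
tcp_pos: [0.5553, -0.2541, 0.2228]
eef_rot: [81.4, 89.9, 176.4]
contact_force: [2.0, 0.3, -0.3]
gripper_width: 0.0876
time_s: 21.55
tcp_pos: [0.5542, -0.2527, 0.1638]
eef_rot: [-100.8, 90.0, -5.8]
contact_force: [-1.0, 0.2, 0.5]
gripper_width: 0.0878
t 21.55 tcp [ 0.5542 -0.2527  0.1638] xaxis [ 0. -0. -1.] jaw yaw -175.1 j [ -6.2  17.1 -13.   -0.  -59.9  11.1] F [-1.   0.2  0.5] w 0.0878
tool delta now [0.1248 0.0022 0.0004]
[320.29786349 239.29455276]
15245 [185.9, 175.3] [150, 60, 88, 236] [ 0.6511 -0.2919  0.07  ]
2102 [321.0, 237.8] [295, 213, 53, 51] [ 0.5516 -0.2537  0.07  ]
545 [374.9, 314.1] [337, 307, 74, 21] [ 0.5028 -0.1933  0.07  ]
1481 [415.2, 380.1] [389, 362, 60, 33] [ 0.4596 -0.1325  0.07  ]
```

View pics/w4.png

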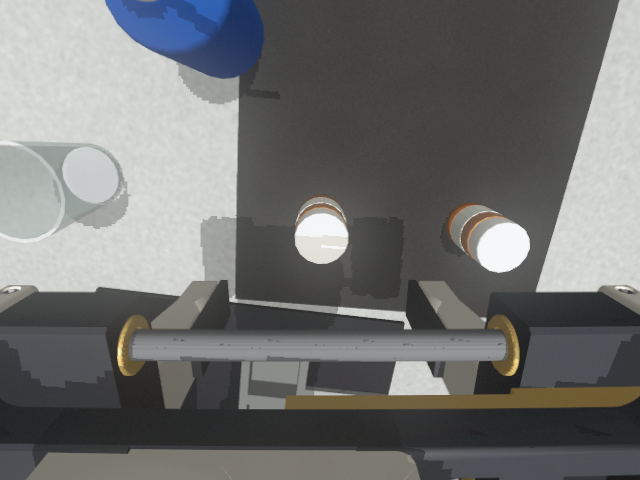

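Cap A is at (321,238), as predicted and clear of the bottle. I'll grip it.

```bash
python3 -m creep '{"jaw":[-1,-1,-1,-1,-1,-1,-1,-1,-1,-1],"translation":[[0.02,0.002,0],[0.02,0,0.001],[0.02,0,0],[0.02,0,0],[0.02,0,0],[0.015,0,0],[0.008,0,0],[0.002,0,0],[0,0,0],[0,0,0]],"roll":[0,0,0,0,0,0,0,0,0,0]}' 20
python3 -m creep '{"jaw":[1,1,1,1,1,1,1,1,1,1],"translation":[[0,0,0],[0,0,0],[0,0,0],[0,0,0],[0,0,0],[0,0,0],[0,0,0],[0,0,0],[0,0,0],[0,0,0]],"roll":[0,0,0,0,0,0,0,0,0,0]}' 20
python3 go.py
```

```text
time_s: 22.6
tcp_pos: [0.5527, -0.2521, 0.0394]
eef_rot: [-108.2, 89.9, -13.3]
contact_force: [0.4, -0.2, 0.5]
gripper_width: 0.0873
time_s: 23.6
tcp_pos: [0.552, -0.2519, 0.0385]
eef_rot: [76.8, 90.0, 171.7]
contact_force: [-0.5, -0.9, 0.1]
gripper_width: 0.0412
t 23.6 tcp [ 0.552  -0.2519  0.0385] xaxis [-0.  0. -1.] jaw yaw -175.1 j [ -6.1  24.5 -20.8  -0.  -44.7  11. ] F [-0.5 -0.9  0.1] w 0.0412
```

```bash
python3 -m creep '{"jaw":[1,1,1,1,1,1,1,1,1,1],"translation":[[-0.02,0,0],[-0.03,0,0],[-0.03,0,0],[-0.03,0,0],[-0.03,0,0],[-0.02,0,0],[0,0,0],[0,0,0],[0,0,0],[0,0,0]],"roll":[0,0,0,-0.145,-0.145,-0.145,-0.145,-0.145,-0.145,-0.145]}' 20
python3 -m creep '{"jaw":[1,1,1,1,1,1,1,1,1,1],"translation":[[0,0,0],[0,0,0],[0,0,0],[0,0,0],[0,0,0],[0,0,0],[0,0,0],[0,0,0],[0,0,0],[0,0,0]],"roll":[-0.145,-0.145,-0.145,0,0,0,0,0,0,0]}' 20
python3 go.py 0.5845 -0.0953 0.2 -92
```

```text
time_s: 24.6
tcp_pos: [0.5519, -0.2518, 0.1984]
eef_rot: [-33.6, 90.0, 119.8]
contact_force: [0.6, -0.0, -1.1]
gripper_width: 0.0415
time_s: 25.6
tcp_pos: [0.5521, -0.2519, 0.1986]
eef_rot: [-124.0, 90.0, 53.9]
contact_force: [0.3, 0.3, -1.2]
gripper_width: 0.0416
t 25.6 tcp [ 0.5521 -0.2519  0.1986] xaxis [ 0.  0. -1.] jaw yaw -92.0 j [ -6.1  15.3 -10.6  -0.  -64.1  94.1] F [ 0.3  0.3 -1.2] w 0.0416
tool delta now [-0.0014 -0.1577 -0.0269]
roll rad -0.0003 (deg -0.0) j6-> 97 then delta [-0.0014 -0.1576 -0.027 ]
roll rad 3.1413 (deg 180.0) j6-> -83 then delta [-0.0014  0.1576  0.027 ]
```

```bash
python3 -m creep '{"jaw":[1,1,1,1,1,1,1,1,1,1],"translation":[[0,-0.0315,-0.0054],[0,-0.0315,-0.0054],[0,-0.0315,-0.0054],[0,-0.0315,-0.0054],[0,-0.0315,-0.0054],[0.03,0,0],[0.03,0,0],[0.03,0,0],[0.015,0,0],[0,0,0]],"roll":[0,0,0,0,0,0,0,0,0,0]}' 20
python3 -m creep '{"jaw":[1,1,1,1,1,1,1,1,1,1],"translation":[[0.01,0,0],[0,0,0],[0,0,0],[0,0,0],[0,0,0],[0,0,0],[0,0,0],[0,0,0],[0,0,0],[0,0,0]],"roll":[0,0,0,0,0,0,0,0,0,0]}' 20
python3 go.py 0.5845 -0.0953 0.051
python3 - <<'E'
from plant import *
from h import *
s=get_state();c=capture("wrist");im=c["image"][:,:,::-1].copy();cv2.imwrite("pics/w5.png",im)
W=wpose(s,c)
print("cap pred",proj(c,(0.5845,-.0953,.1085),W))
for p in ((.5865,-.0353),(.5885,.0247)): print(proj(c,p+(.034,),W))
c=capture("scene");cv2.imwrite("pics/s5.png",cv2.resize(c["image"][230:350,200:350,::-1],None,fx=4,fy=4))
E
```

```text
time_s: 26.6
tcp_pos: [0.5828, -0.0955, 0.0911]
eef_rot: [6.5, 89.7, -175.6]
contact_force: [-0.2, -0.3, -0.7]
gripper_width: 0.0415
time_s: 27.6
tcp_pos: [0.5845, -0.0955, 0.0835]
eef_rot: [27.5, 90.0, -154.5]
contact_force: [-0.7, 0.3, -1.7]
gripper_width: 0.0412
t 27.6 tcp [ 0.5845 -0.0955  0.0835] xaxis [-0. -0. -1.] jaw yaw -92.0 j [  9.6  20.3 -20.3   0.  -49.4  78.4] F [-0.7  0.3 -1.7] w 0.0412
tool delta now [ 0.0325 -0.0002  0.    ]
cap pred [316.56677848 323.61104341]
[221.37321099 259.87019285]
[126.77790489 259.98382813]
```

View pics/w5.png

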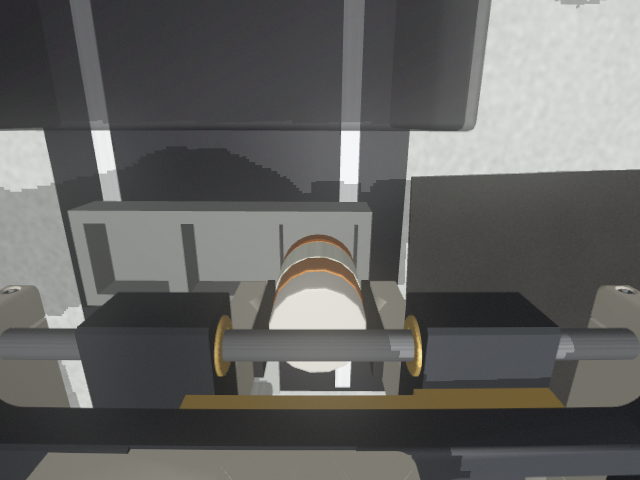

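View pics/s5.png

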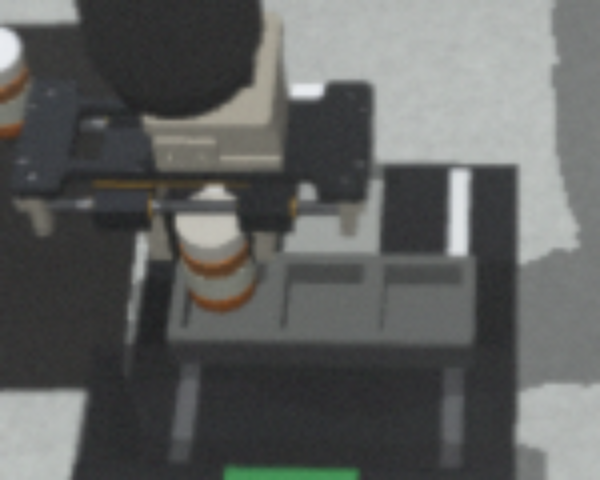

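The jar is over pocket 0 (the right one; left in the scene view), bottom at wrist (318,240). I'll lower it.

```bash
python3 -m creep '{"jaw":[1,1,1,1,1,1,1,1,1,1],"translation":[[0.006,0,0],[0.006,0,0],[0.005,0,0],[0.005,0,0],[0.004,0,0],[0.003,0,0],[0.002,0,0],[0.001,0,0],[0,0,0],[0,0,0]],"roll":[0,0,0,0,0,0,0,0,0,0]}' 20
python3 go.py
```

```text
time_s: 28.7
tcp_pos: [0.5846, -0.0954, 0.0517]
eef_rot: [-176.4, 90.0, 1.6]
contact_force: [0.1, -0.1, -1.0]
gripper_width: 0.0409
t 28.7 tcp [ 0.5846 -0.0954  0.0517] xaxis [ 0.  0. -1.] jaw yaw -92.0 j [  9.6  22.5 -22.1   0.  -45.5  78.4] F [ 0.1 -0.1 -1. ] w 0.0409
```

```bash
python3 -m creep '{"jaw":[-1,-1,-1,-1,-1,-1,-1,-1,-1,-1],"translation":[[0.001,0,0],[0,0,0],[0,0,0],[0,0,0],[0,0,0],[0,0,0],[0,0,0],[0,0,0],[-0.02,0,0],[-0.04,0,0]],"roll":[0,0,0,0,0,0,0,0,0,0]}' 20
python3 -m creep '{"jaw":[-1,-1,-1,-1,-1,-1,-1,-1,-1,-1],"translation":[[-0.03,0,0],[-0.03,0,0],[-0.03,0,0],[0,0,0],[0,0,0],[0,0,0],[0,0,0],[0,0,0],[0,0,0],[0,0,0]],"roll":[0,0,0,0,0,0,0,0,0,0]}' 20
python3 go.py 0.4136 -0.2573 0.2
python3 - <<'E'
from plant import *
from h import *
for n in("top","scene"):
    c=capture(n);cv2.imwrite(f"pics/{n}6.png",c["image"][:,:,::-1])
    r=(400,190,530,300) if n=="top" else (130,230,300,330)
    for a,ce,b in whites(c,r,190): print(n,a,ce,b,onz(c,ce,.07)[:2].round(4),onz(c,ce,.082)[:2].round(4))
s=get_state();c=capture("wrist");cv2.imwrite("pics/w6.png",c["image"][:,:,::-1])
E
```

```text
time_s: 29.7
tcp_pos: [0.5822, -0.0956, 0.1081]
eef_rot: [5.6, 89.6, -176.5]
contact_force: [0.8, -0.0, 1.4]
gripper_width: 0.0875
time_s: 30.7
tcp_pos: [0.5844, -0.0955, 0.2002]
eef_rot: [12.0, 90.0, -170.0]
contact_force: [-0.6, -0.6, -0.2]
gripper_width: 0.0877
t 30.7 tcp [ 0.5844 -0.0955  0.2002] xaxis [-0.001 -0.    -1.   ] jaw yaw -92.0 j [  9.6  13.9 -12.3   0.  -63.9  78.4] F [-0.6 -0.6 -0.2] w 0.0877
tool delta now [0.0003 0.1677 0.1651]
top 177 [452.0, 266.7] [445, 260, 15, 15] [ 0.4151 -0.2563] [ 0.4133 -0.2528]
scene 58 [253.0, 279.1] [251, 272, 5, 15] [ 0.5355 -0.1018] [ 0.5444 -0.0999]
scene 115 [253.4, 293.4] [248, 288, 12, 12] [ 0.5781 -0.098 ] [ 0.5865 -0.0961]
```

View pics/w6.png

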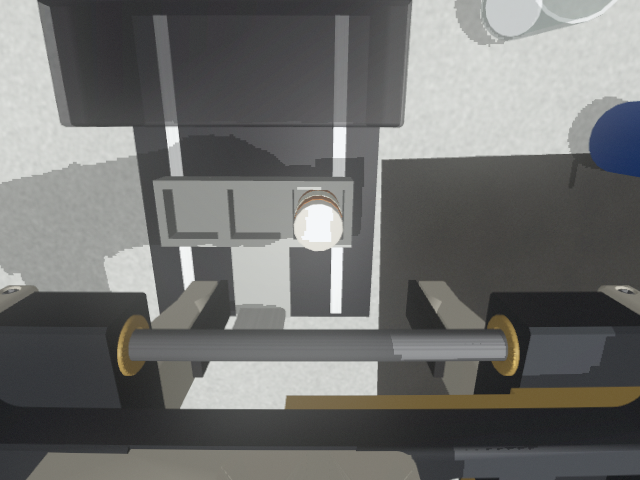

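View pics/scene6.png

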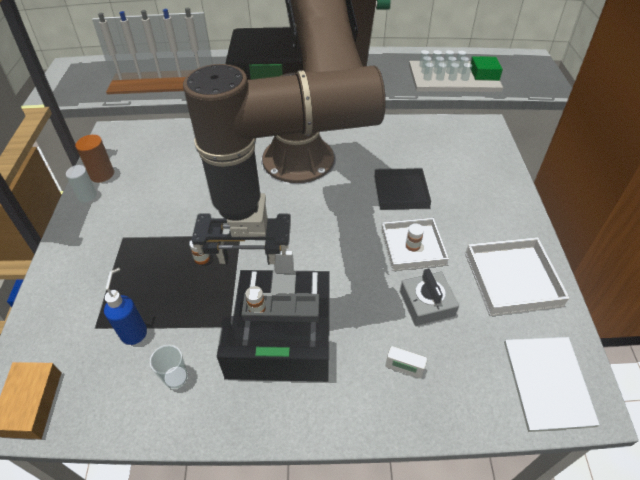

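Jar A is seated in pocket 0 (wrist (318,222)). Jar B hasn't moved at (0.414,-0.257).

```bash
python3 -m creep '{"jaw":[-1,-1,-1,-1,-1,-1,-1,-1,-1,-1],"translation":[[0,0.0335,0.033],[0,0.0335,0.033],[0,0.0335,0.033],[0,0.0335,0.033],[0,0.0335,0.033],[0.03,0,0],[0,0,0],[0,0,0],[0,0,0],[0,0,0]],"roll":[0,0,0,0,0,0,0,0,0,0]}' 20
python3 go.py 0.4137 -0.2572 0.039
python3 - <<'E'
from plant import *
from h import *
s=get_state();c=capture("wrist");cv2.imwrite("pics/w7.png",c["image"][:,:,::-1])
W=wpose(s,c);print(proj(c,(0.4137,-.2572,.07),W))
for a,ce,b in whites(c,(150,60,480,480),190,400): print(a,ce,b,onz(c,ce,.07,W).round(4))
E
```

```text
time_s: 31.85
tcp_pos: [0.4149, -0.2568, 0.1714]
eef_rot: [162.1, 89.9, -19.9]
contact_force: [0.8, -0.6, -0.2]
gripper_width: 0.0878
t 31.85 tcp [ 0.4149 -0.2568  0.1714] xaxis [ 0.001 -0.    -1.   ] jaw yaw -91.9 j [ -8.6   5.4 -27.    0.  -57.5  96.7] F [ 0.8 -0.6 -0.2] w 0.0878
tool delta now [0.1324 0.0004 0.0014]
[317.66992602 236.40339046]
689 [197.3, 99.2] [190, 60, 16, 77] [ 0.5155 -0.1779  0.07  ]
1978 [318.3, 235.8] [293, 212, 52, 49] [ 0.4142 -0.2577  0.07  ]
3858 [178.7, 268.7] [150, 231, 74, 90] [ 0.3906 -0.1461  0.07  ]
5960 [320.2, 311.7] [226, 292, 185, 37] [ 0.3485 -0.2571  0.07  ]
9283 [305.0, 382.1] [181, 362, 268, 47] [ 0.2785 -0.2414  0.07  ]
```

View pics/w7.png

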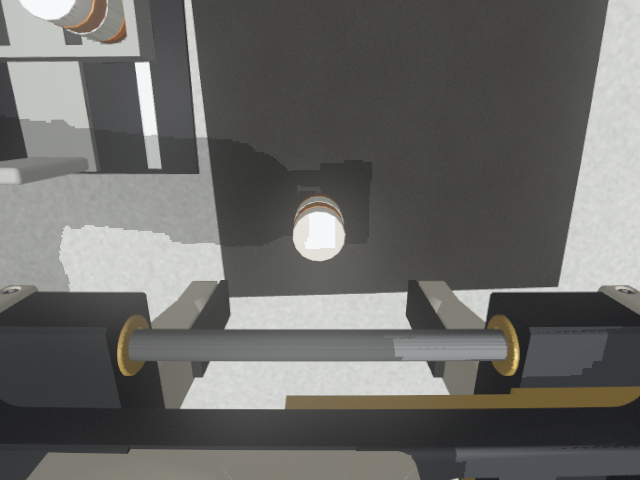

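Cap B is at (318,236), as predicted. Gripping it next.

```bash
python3 -m creep '{"jaw":[-1,-1,-1,-1,-1,-1,-1,-1,-1,-1],"translation":[[0.03,0,0],[0.03,0,0],[0.02,0,0],[0.02,0,0],[0.015,0,0],[0.01,0,0],[0.005,0,0],[0.002,0,0],[0,0,0],[0,0,0]],"roll":[0,0,0,0,0,0,0,0,0,0]}' 20
python3 -m creep '{"jaw":[1,1,1,1,1,1,1,1,1,1],"translation":[[0,0,0],[0,0,0],[0,0,0],[0,0,0],[0,0,0],[0,0,0],[0,0,0],[0,0,0],[0,0,0],[0,0,0]],"roll":[0,0,0,0,0,0,0,0,0,0]}' 20
python3 go.py
```

```text
time_s: 32.9
tcp_pos: [0.4143, -0.2572, 0.0392]
eef_rot: [169.0, 89.9, -13.0]
contact_force: [-1.0, 0.5, -0.3]
gripper_width: 0.0874
time_s: 33.9
tcp_pos: [0.4138, -0.2571, 0.0386]
eef_rot: [109.3, 90.0, -72.7]
contact_force: [0.3, -2.0, -0.5]
gripper_width: 0.0414
t 33.9 tcp [ 0.4138 -0.2571  0.0386] xaxis [ 0. -0. -1.] jaw yaw -92.0 j [ -8.7  15.3 -36.1   0.  -38.6  96.7] F [ 0.3 -2.  -0.5] w 0.0414
```

```bash
python3 -m creep '{"jaw":[1,1,1,1,1,1,1,1,1,1],"translation":[[-0.02,0,0],[-0.03,0,0],[-0.03,0,0],[-0.03,0,0],[-0.03,0,0],[-0.02,0,0],[0,0,0],[0,0,0],[0,0,0],[0,0,0]],"roll":[0,0,0,0,0,0,0,0,0,0]}' 20
python3 go.py 0.5885 0.0247 0.2 -92
```

```text
time_s: 34.9
tcp_pos: [0.4131, -0.2569, 0.1973]
eef_rot: [-13.8, 89.9, 164.2]
contact_force: [0.4, -0.0, -1.3]
gripper_width: 0.0414
t 34.9 tcp [ 0.4131 -0.2569  0.1973] xaxis [-0.002  0.001 -1.   ] jaw yaw -92.0 j [ -8.7   4.  -24.8  -0.  -61.3  96.7] F [ 0.4 -0.  -1.3] w 0.0414
tool delta now [-0.0029 -0.2875 -0.1654]
roll rad -0.0000 (deg -0.0) j6-> 86 then delta [-0.0029 -0.2875 -0.1654]
roll rad 3.1415 (deg 180.0) j6-> -94 then delta [-0.0029  0.2875  0.1654]
```

```bash
python3 -m creep '{"jaw":[1,1,1,1,1,1,1,1,1,1],"translation":[[0,-0.036,-0.0207],[0,-0.036,-0.0207],[0,-0.036,-0.0207],[0,-0.036,-0.0207],[0,-0.036,-0.0207],[0,-0.036,-0.0207],[0,-0.036,-0.0207],[0,-0.036,-0.0207],[0,0,0],[0,0,0]],"roll":[0,0,0,0,0,0,0,0,0,0]}' 20
python3 -m creep '{"jaw":[1,1,1,1,1,1,1,1,1,1],"translation":[[0.03,0,0],[0.03,0,0],[0.03,0,0],[0.015,0,0],[0.01,0,0],[0,0,0],[0,0,0],[0,0,0],[0,0,0],[0,0,0]],"roll":[0,0,0,0,0,0,0,0,0,0]}' 20
python3 go.py 0.5885 0.0247 0.0515
python3 - <<'E'
from plant import *
from h import *
s=get_state();c=capture("wrist");cv2.imwrite("pics/w8.png",c["image"][:,:,::-1])
E
```

```text
time_s: 35.9
tcp_pos: [0.589, 0.0257, 0.1969]
eef_rot: [18.6, 89.8, -163.3]
contact_force: [-1.4, 0.2, -1.6]
gripper_width: 0.0416
time_s: 36.9
tcp_pos: [0.5896, 0.0251, 0.0843]
eef_rot: [-157.8, 89.9, 20.2]
contact_force: [0.9, 0.0, -1.5]
gripper_width: 0.0413
t 36.9 tcp [0.5896 0.0251 0.0843] xaxis [ 0.001  0.    -1.   ] jaw yaw -92.0 j [ 21.4  20.  -20.6   0.  -49.3  66.6] F [ 0.9  0.  -1.5] w 0.0413
tool delta now [0.0328 0.0004 0.0012]
```

View pics/w8.png

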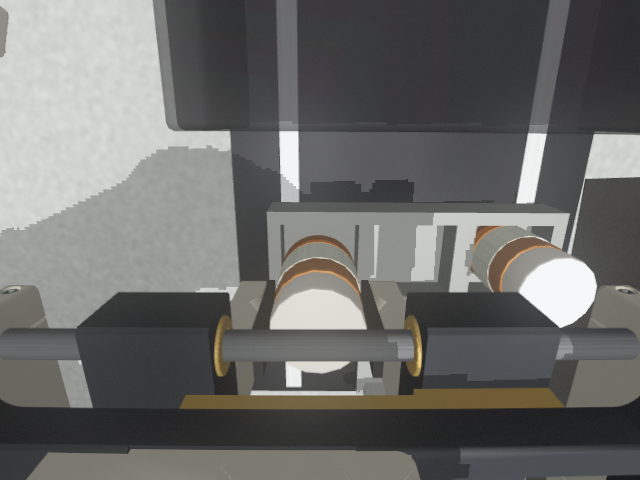

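The jar is over pocket 2, bottom at (318,240), between the pocket walls. I'll lower it with a 1 mm correction.

```bash
python3 -m creep '{"jaw":[1,1,1,1,1,1,1,1,1,1],"translation":[[0.006,0,0.001],[0.006,0,0],[0.005,0,0],[0.005,0,0],[0.004,0,0],[0.003,0,0],[0.002,0,0],[0.001,0,0],[0.001,0,0],[0,0,0]],"roll":[0,0,0,0,0,0,0,0,0,0]}' 20
python3 go.py 0.5885 0.0247 0.0515
```

```text
time_s: 37.95
tcp_pos: [0.5884, 0.025, 0.0507]
eef_rot: [-171.0, 90.0, 7.0]
contact_force: [0.6, -0.9, -1.8]
gripper_width: 0.0412
t 37.95 tcp [0.5884 0.025  0.0507] xaxis [ 0.  0. -1.] jaw yaw -92.0 j [ 21.4  22.3 -22.6   0.  -45.2  66.6] F [ 0.6 -0.9 -1.8] w 0.0412
tool delta now [-0.0008  0.0003 -0.0001]
```

```bash
python3 -m creep '{"jaw":[-1,-1,-1,-1,-1,-1,-1,-1,-1,-1],"translation":[[0,0,0],[0,0,0],[0,0,0],[0,0,0],[0,0,0],[0,0,0],[0,0,0],[0,0,0],[-0.02,0,0],[-0.04,0,0]],"roll":[0,0,0,0,0,0,0,0,0,0]}' 20
python3 -m creep '{"jaw":[-1,-1,-1,-1,-1,-1,-1,-1,-1,-1],"translation":[[-0.03,0,0],[-0.03,0,0],[-0.03,0,0],[0,0,0],[0,0,0],[0,0,0],[0,0,0],[0,0,0],[0,0,0],[0,0,0]],"roll":[0,0,0,0,0,0,0,0,0,0]}' 20
python3 - <<'E'
from plant import *
from h import *
for n in("top","scene"):
    c=capture(n);cv2.imwrite(f"pics/{n}9.png",c["image"][:,:,::-1])
s=get_state();c=capture("wrist");cv2.imwrite("pics/w9.png",c["image"][:,:,::-1])
E
python3 go.py 0.43 -0.0305 0.2
```

```text
time_s: 38.95
tcp_pos: [0.586, 0.0244, 0.1082]
eef_rot: [17.3, 89.6, -164.7]
contact_force: [1.0, 0.3, 0.7]
gripper_width: 0.0878
time_s: 39.95
tcp_pos: [0.5882, 0.025, 0.2002]
eef_rot: [24.2, 90.0, -157.8]
contact_force: [-0.7, -0.4, -0.1]
gripper_width: 0.0878
t 40.1 tcp [0.5883 0.025  0.2005] xaxis [-0. -0. -1.] jaw yaw -92.0 j [ 21.4  13.6 -12.7  -0.  -63.7  66.6] F [-0.   0.3  0.9] w 0.0876
tool delta now [0.0005 0.0609 0.1563]
```

View pics/w9.png

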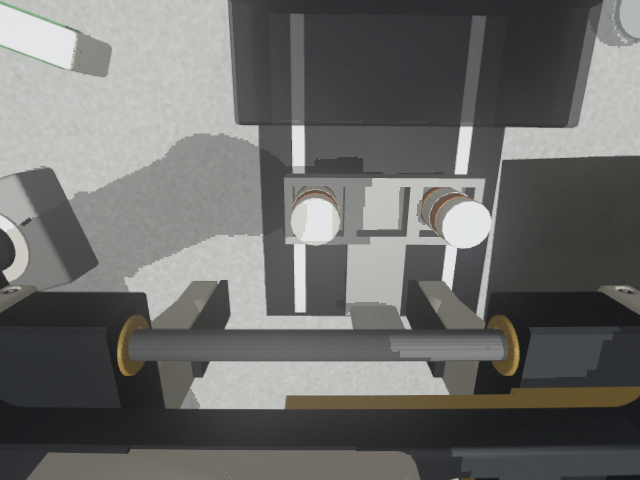

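View pics/scene9.png

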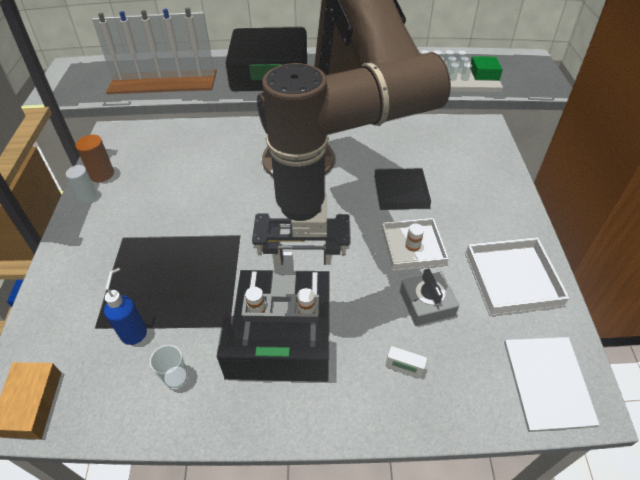

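Both fresh jars are seated (wrist (316,215) and (455,215)), pocket 1 and the mat are empty. I'll close the jaws and go down in front of the fin.

```bash
python3 -m creep '{"jaw":[1,1,1,1,1,1,1,1,1,1],"translation":[[0,0.0151,0.0403],[0,0.0151,0.0403],[0,0.0151,0.0403],[0,0.0151,0.0403],[0,0,0],[0,0,0],[0,0,0],[0,0,0],[0,0,0],[0,0,0]],"roll":[0,0,0,0,0,0,0,0,0,0]}' 20
python3 go.py 0.425 -0.0300 0.05
python3 -m creep '{"jaw":[1,1,1,1,1,1,1,1,1,1],"translation":[[0.03,0,0],[0.03,0,0],[0.03,0,0],[0.03,0,0],[0.02,0,0],[0.01,0,0],[0,0,0],[0,0,0],[0,0,0],[0,0,0]],"roll":[0,0,0,0,0,0,0,0,0,0]}' 20
python3 go.py 0.451 -0.0308 0.05 -91.9
```

```text
time_s: 41.1
tcp_pos: [0.4254, -0.0296, 0.2002]
eef_rot: [25.3, 89.9, -156.6]
contact_force: [-0.0, -0.3, -0.1]
gripper_width: 0.0129
t 41.1 tcp [ 0.4254 -0.0296  0.2002] xaxis [-0.001 -0.    -1.   ] jaw yaw -92.0 j [ 22.7  -2.5 -31.    0.  -61.5  65.3] F [-0.  -0.3 -0.1] w 0.0129
tool delta now [0.1502 0.0003 0.0003]
time_s: 42.1
tcp_pos: [0.4258, -0.0295, 0.0515]
eef_rot: [-157.4, 89.9, 20.6]
contact_force: [0.8, -0.1, -0.3]
gripper_width: 0.0005
t 42.1 tcp [ 0.4258 -0.0295  0.0515] xaxis [ 0.002  0.001 -1.   ] jaw yaw -92.0 j [ 22.7   8.9 -42.8   0.  -38.2  65.3] F [ 0.8 -0.1 -0.3] w 0.0005
tool delta now [ 0.0015  0.0004 -0.0252]
roll rad -0.0016 (deg -0.1) j6-> 92 then delta [ 0.0015  0.0005 -0.0252]
roll rad 3.1400 (deg 179.9) j6-> -88 then delta [ 0.0015 -0.0005  0.0252]
```

```bash
python3 -m creep '{"jaw":[1,1,1,1,1,1,1,1,1,1],"translation":[[0,0,-0.008],[0,0,-0.008],[0,0,-0.008],[0,0,-0.006],[0,0,-0.006],[0,0,-0.006],[0,0,-0.006],[0,0,-0.006],[0,0,-0.006],[0,0,-0.006]],"roll":[0,0,0,0,0,0,0,0,0,0]}' 20
python3 -m creep '{"jaw":[1,1,1,1,1,1,1,1,1,1],"translation":[[0,0,-0.006],[0,0,-0.006],[0,0,-0.006],[0,0,-0.006],[0,0,-0.006],[0,0,-0.006],[0,0,-0.006],[0,0,0],[0,0,0],[0,0,0]],"roll":[0,0,0,0,0,0,0,0,0,0]}' 20
python3 go.py 0.572 -0.0348 0.05
python3 - <<'E'
from plant import *
from h import *
s=get_state();c=capture("wrist");cv2.imwrite("pics/w10.png",c["image"][:,:,::-1])
c=capture("scene");cv2.imwrite("pics/s10.png",cv2.resize(c["image"][210:390,180:360,::-1],None,fx=3.3,fy=3.3))
E
```

```text
time_s: 43.1
tcp_pos: [0.4911, -0.0323, 0.0503]
eef_rot: [20.9, 89.9, -161.1]
contact_force: [-1.8, -1.4, -0.9]
gripper_width: 0.0002
time_s: 44.1
tcp_pos: [0.5336, -0.0333, 0.0508]
eef_rot: [-162.8, 89.9, 15.2]
contact_force: [-0.3, -0.2, 0.3]
gripper_width: 0.0003
t 44.1 tcp [ 0.5336 -0.0333  0.0508] xaxis [ 0.001  0.    -1.   ] jaw yaw -92.0 j [ 17.5  18.  -29.6   0.  -42.4  70.6] F [-0.3 -0.2  0.3] w 0.0003
tool delta now [ 0.0009  0.0002 -0.0385]
```

View pics/w10.png

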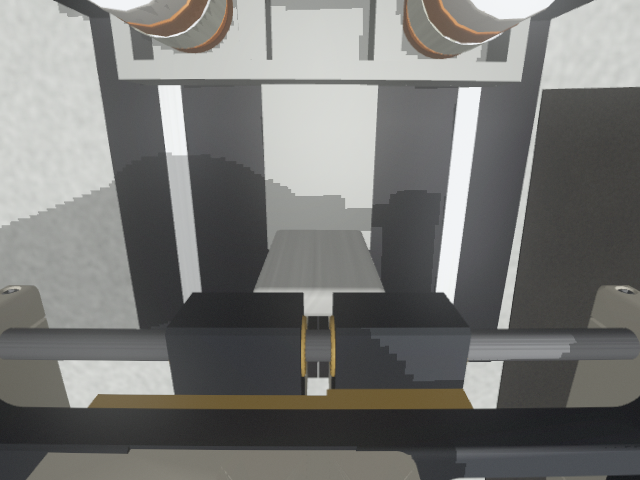

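View pics/s10.png

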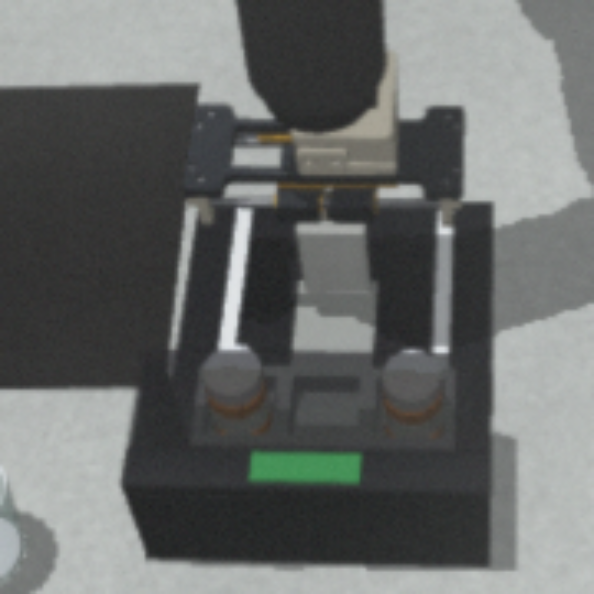

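Pushing goes well: the jars are upright, passing under the hood, and the fin's top strip is at wrist row 290–316. I'll locate the fin.

Run:
```python
from plant import *
from h import *
s=get_state();c=capture("wrist");W=wpose(s,c)
for r in(290,316): print(r,onz(c,(318,r),.092,W).round(4))
print(onz(c,(318,81),.034,W).round(4))
```

```text
290 [ 0.5572 -0.0346  0.092 ]
316 [ 0.5464 -0.0342  0.092 ]
[ 0.6337 -0.0374  0.034 ]
```

```bash
python3 -m creep '{"jaw":[1,1,1,1,1,1,1,1,1,1],"translation":[[0,0,-0.005],[0,0,-0.005],[0,0,-0.005],[0,0,-0.005],[0,0,-0.004],[0,0,-0.002],[0,0,-0.002],[0,0,0],[0,0,0],[0,0,0]],"roll":[0,0,0,0,0,0,0,0,0,0]}' 20
python3 go.py 0.572 -0.0348 0.05
python3 - <<'E'
from plant import *
from h import *
s=get_state();c=capture("wrist");W=wpose(s,c);im=c["image"]
cv2.imwrite("pics/w11.png",im[:,:,::-1])
E
```

```text
time_s: 45.25
tcp_pos: [0.5602, -0.0347, 0.0503]
eef_rot: [8.5, 89.9, -173.5]
contact_force: [-5.3, 0.1, 0.9]
gripper_width: 0.0005
t 45.25 tcp [ 0.5602 -0.0347  0.0503] xaxis [-0.001 -0.    -1.   ] jaw yaw -92.0 j [ 16.4  20.2 -26.1  -0.  -43.8  71.6] F [-5.3  0.1  0.9] w 0.0005
tool delta now [ 0.0003 -0.0003 -0.0118]
```

View pics/w11.png

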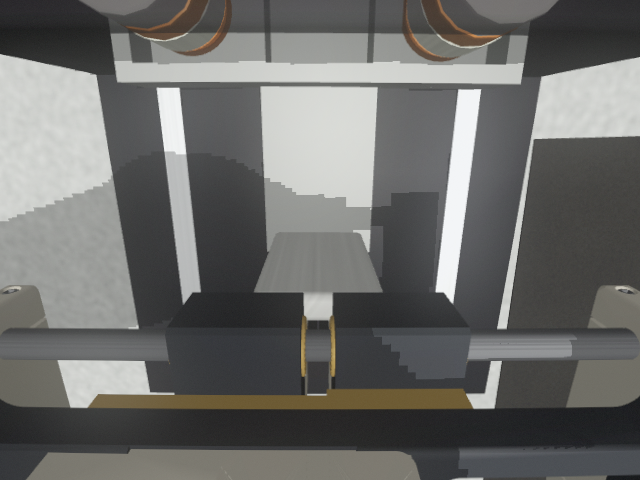

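Spring contact, 5 N. I'll creep over the crest 1–2 mm at a time.

```bash
python3 -m creep '{"jaw":[1,1,1,1,1,1,1,1,1,1],"translation":[[0,0,-0.002],[0,0,-0.002],[0,0,-0.002],[0,0,-0.001],[0,0,0],[0,0,0],[0,0,0],[0,0,0],[0,0,0],[0,0,0]],"roll":[0,0,0,0,0,0,0,0,0,0]}' 20
python3 -m creep '{"jaw":[1,1,1,1,1,1,1,1,1,1],"translation":[[0,0,-0.001],[0,0,-0.001],[0,0,0],[0,0,0],[0,0,0],[0,0,0],[0,0,0],[0,0,0],[0,0,0],[0,0,0]],"roll":[0,0,0,0,0,0,0,0,0,0]}' 20
python3 - <<'E'
from plant import *
from h import *
s=get_state();c=capture("wrist");W=wpose(s,c)
cv2.imwrite("pics/w12.png",c["image"][:,:,::-1])
E
```

```text
time_s: 46.3
tcp_pos: [0.5611, -0.0351, 0.0499]
eef_rot: [5.4, 89.3, -176.7]
contact_force: [-26.9, 7.8, 20.5]
gripper_width: 0.0006
time_s: 47.3
tcp_pos: [0.5613, -0.0352, 0.0499]
eef_rot: [5.1, 89.2, -177.0]
contact_force: [-33.8, 10.3, 26.0]
gripper_width: 0.0003
```

View pics/w12.png

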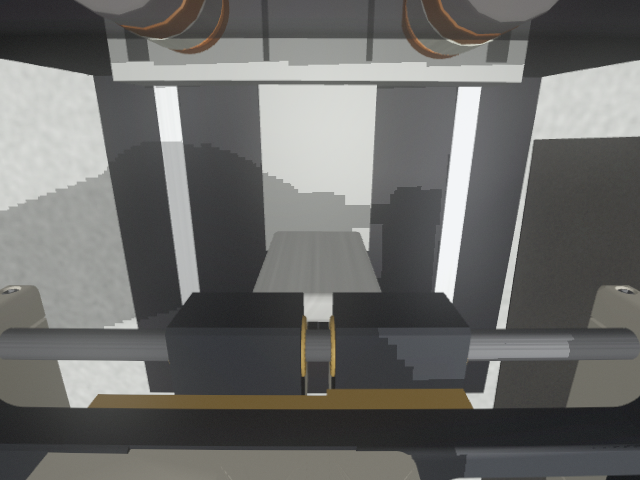

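Blocked: 34 N with up-force after 1 mm, which isn't the spring. Backing off to look.

```bash
python3 -m creep '{"jaw":[1,1,1,1,1,1,1,1,1,1],"translation":[[0,0,0.004],[0,0,0.005],[0,0,0],[0,0,0],[0,0,0],[0,0,0],[0,0,0],[0,0,0],[0,0,0],[0,0,0]],"roll":[0,0,0,0,0,0,0,0,0,0]}' 20
python3 go.py
python3 - <<'E'
from plant import *
from h import *
s=get_state();c=capture("wrist");W=wpose(s,c)
for r in(290,292,316,320): print(r,onz(c,(318,r),.092,W).round(4))
for r in (78,82): print(onz(c,(318,r),.034,W).round(4))
cv2.imwrite("pics/w13.png",c["image"][:,:,::-1])
c=capture("scene");cv2.imwrite("pics/s13.png",cv2.resize(c["image"][210:390,180:360,::-1],None,fx=3.3,fy=3.3,interpolation=cv2.INTER_CUBIC))
c=capture("top");cv2.imwrite("pics/t13.png",cv2.resize(c["image"][100:280,280:460,::-1],None,fx=3.3,fy=3.3,interpolation=cv2.INTER_CUBIC))
E
```

```text
time_s: 48.35
tcp_pos: [0.5606, -0.0344, 0.0506]
eef_rot: [-0.6, 89.9, 177.4]
contact_force: [-7.8, 1.4, 4.9]
gripper_width: 0.0008
t 48.35 tcp [ 0.5606 -0.0344  0.0506] xaxis [-0.001  0.    -1.   ] jaw yaw -92.0 j [ 16.4  20.2 -26.   -0.  -43.8  71.6] F [-7.8  1.4  4.9] w 0.0008
290 [ 0.5847 -0.0357  0.092 ]
292 [ 0.5839 -0.0357  0.092 ]
316 [ 0.5739 -0.0353  0.092 ]
320 [ 0.5722 -0.0353  0.092 ]
[ 0.6621 -0.0386  0.034 ]
[ 0.6604 -0.0385  0.034 ]
```

View pics/s13.png

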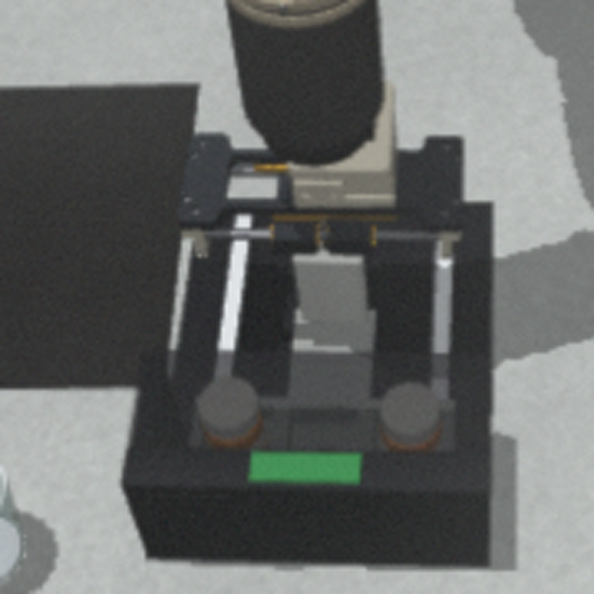

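View pics/t13.png

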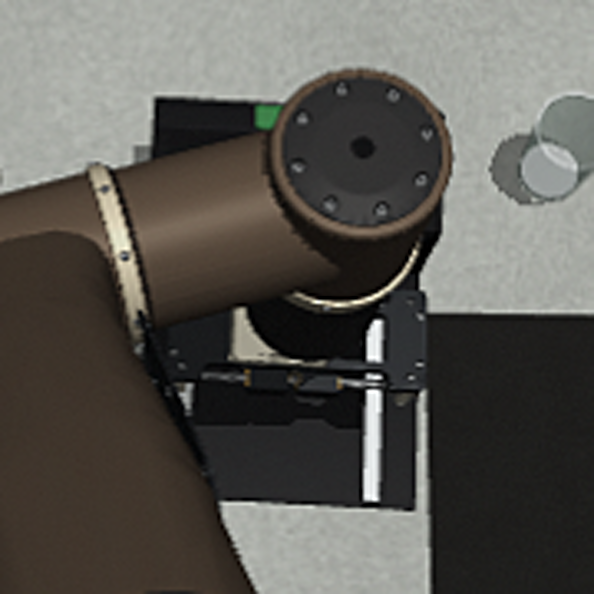

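View pics/w13.png

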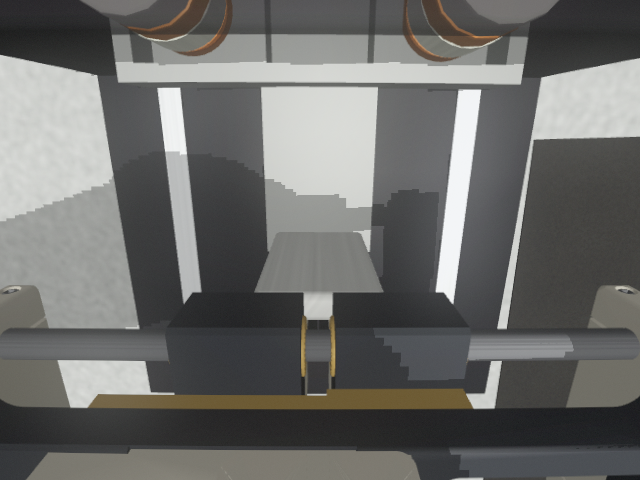

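```bash
python3 - <<'E'
from plant import *
s=get_state();print(s["tcp_pos"],s["contact_force"],s["moment"])
E
python3 -m creep '{"jaw":[1,1,1,1,1,1,1,1,1,1],"translation":[[0,0,-0.002],[0,0,-0.002],[0,0,0],[0,0,0],[0,0,0],[0,0,0],[0,0,0],[0,0,0],[0,0,0],[0,0,0]],"roll":[0,0,0,0,0,0,0,0,0,0]}' 20
python3 - <<'E'
from plant import *
from h import *
s=get_state();print(s["tcp_pos"],s["contact_force"],s["moment"],rot(s["eef_rot"])[:,0].round(4))
E
python3 -m creep '{"jaw":[1,1,1,1,1,1,1,1,1,1],"translation":[[0,0,0.004],[0,0,0.004],[0,0,0.004],[0,0,0],[0,0,0],[0,0,0],[0,0,0],[0,0,0],[0,0,0],[0,0,0]],"roll":[0,0,0,0,0,0,0,0,0,0]}' 20
python3 - <<'E'
from plant import *
from h import *
s=get_state();print(s["tcp_pos"],s["contact_force"],s["moment"],rot(s["eef_rot"])[:,0].round(4))
c=capture("wrist");cv2.imwrite("pics/w14.png",c["image"][:,:,::-1])
E
```

```text
[ 0.56054884 -0.03440682  0.05060739] [-7.37843446  2.14261969  5.03711063] [ 0.55701158  2.57573132 -0.0794741 ]
time_s: 49.5
tcp_pos: [0.561, -0.0348, 0.05]
eef_rot: [5.2, 89.6, -176.9]
contact_force: [-19.1, 5.1, 12.0]
gripper_width: 0.0002
[ 0.56098855 -0.03484063  0.05004886] [-19.0779084    5.06793058  12.00670401] [ 1.64841822  6.25256665 -0.06190149] [-7.2e-03 -4.0e-04 -1.0e+00]
time_s: 50.5
tcp_pos: [0.553, -0.0342, 0.0505]
eef_rot: [18.2, 90.0, -163.8]
contact_force: [0.3, -0.2, -0.3]
gripper_width: 0.0003
[ 0.55304788 -0.03422809  0.05052001] [ 0.27689284 -0.18437916 -0.31499024] [-0.08130335  0.13722789  0.07058648] [-0. -0. -1.]
```

View pics/w14.png

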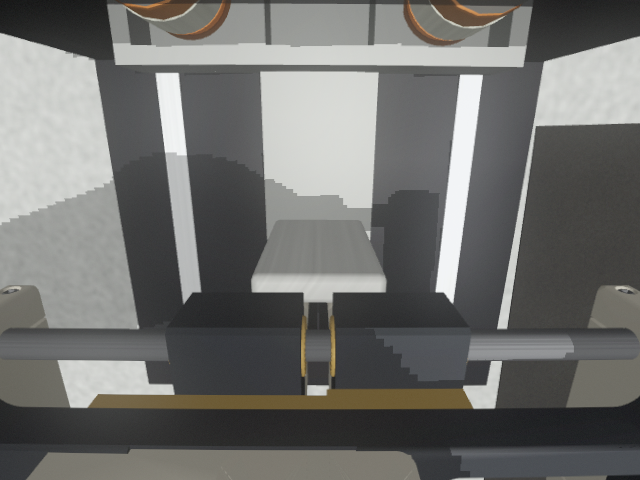

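```bash
python3 -m creep '{"jaw":[1,1,1,1,1,1,1,1,1,1],"translation":[[0,0,0.02],[-0.03,0,0.01],[-0.03,0,0],[-0.03,0,0],[-0.03,0,0.02],[0,0,0.02],[0,0,0],[0,0,0],[0,0,0],[0,0,0]],"roll":[0,0,0,0,0,0,0,0,0,0]}' 20
python3 - <<'E'
from plant import *
from h import *
s=get_state();print(s["tcp_pos"])
c=capture("wrist");cv2.imwrite("pics/w15.png",np.clip(c["image"][:,:,::-1].astype(float)*1.5,0,255).astype(np.uint8))
c=capture("scene");im=c["image"][240:380,210:340,::-1].astype(float)/255
im=(np.clip(im,0,1)**0.5*255).astype(np.uint8);cv2.imwrite("pics/s15.png",cv2.resize(im,None,fx=4.2,fy=4.2,interpolation=cv2.INTER_CUBIC))
E
```

```text
time_s: 51.55
tcp_pos: [0.4834, -0.0318, 0.17]
eef_rot: [24.3, 89.9, -157.7]
contact_force: [0.1, 0.2, 0.3]
gripper_width: 0.0007
[ 0.48340113 -0.03180198  0.17003502]
```

View pics/s15.png

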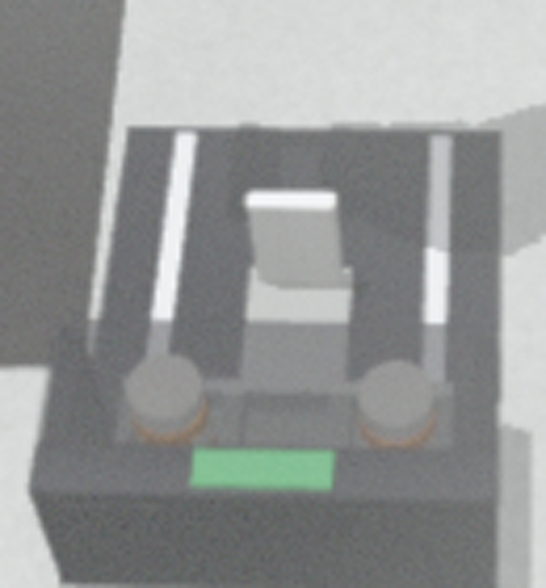

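View pics/w15.png

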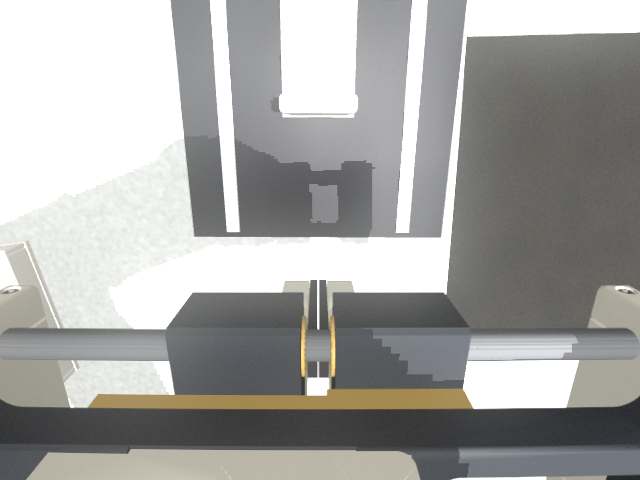

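Run:
```python
from plant import *
from h import *
c=capture("scene");t=capture("top")
Z=lambda p:(210+p[0]/4.2-.38,240+p[1]/4.2-.38)
for p in((246,193),(335,193),(246,208),(335,208)): print("fin",onz(c,Z(p),.092).round(4))
for p in((165,395),(397,395)): print("cap",onz(c,Z(p),.082).round(4))
for p in((160,322),(440,322)): print("hoodedge",onz(c,Z(p),.107).round(4),onz(c,Z(p),.095).round(4))
cv2.imwrite("pics/t16.png",cv2.resize((np.clip(t["image"][110:270,300:440,::-1]/255.,0,1)**.6*255).astype(np.uint8),None,fx=3.7,fy=3.7,interpolation=cv2.INTER_CUBIC))
```

```text
fin [ 0.5717 -0.061   0.092 ]
fin [ 0.5728 -0.0109  0.092 ]
fin [ 0.582  -0.0605  0.092 ]
fin [ 0.5831 -0.0107  0.092 ]
cap [ 0.6953 -0.099   0.082 ]
cap [0.6976 0.0237 0.082 ]
hoodedge [ 0.6656 -0.1008  0.107 ] [ 0.658  -0.1028  0.095 ]
hoodedge [0.6686 0.0471 0.107 ] [0.6611 0.047  0.095 ]
```

View pics/t16.png

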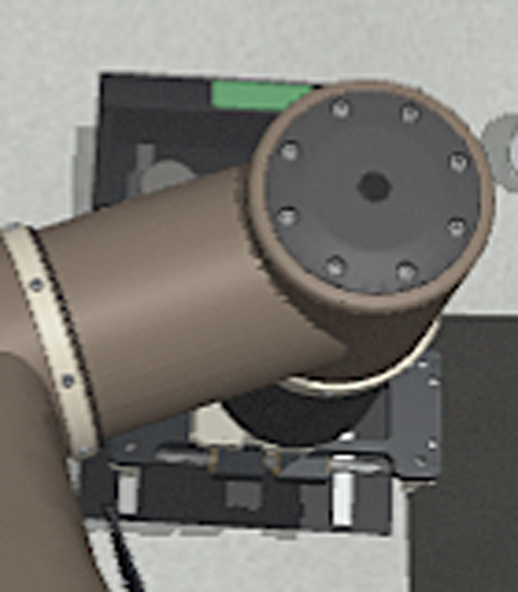

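Everything looks right: jars upright, travel about 0.107, at the start of the spring zone, nothing visible in the way. I'll try again with the fingers lower on the fin, logging forces at each small step.

```bash
cat > st.py <<'E'
from plant import *
from h import *
s=get_state();print(s["tcp_pos"].round(4),"F",s["contact_force"].round(1),"M",s["moment"].round(2),"ax",rot(s["eef_rot"])[:,0].round(4))
E
python3 -m creep '{"jaw":[1,1,1,1,1,1,1,1,1,1],"translation":[[0.04,0,0],[0.04,0,0],[0.03,0,0],[0.02,0,0],[0,0,0],[0,0,-0.02],[0,0,-0.02],[0,0,-0.02],[0,0,-0.01],[0,0,0]],"roll":[0,0,0,0,0,0,0,0,0,0]}' 20
python3 st.py
python3 -m creep '{"jaw":[1,1,1,1,1,1,1,1,1,1],"translation":[[0,0,-0.002],[0,0,-0.002],[0,0,-0.002],[0,0,0],[0,0,0],[0,0,0],[0,0,0],[0,0,0],[0,0,0],[0,0,0]],"roll":[0,0,0,0,0,0,0,0,0,0]}' 20
python3 st.py
python3 -m creep '{"jaw":[1,1,1,1,1,1,1,1,1,1],"translation":[[0,0,-0.001],[0,0,-0.001],[0,0,0],[0,0,0],[0,0,0],[0,0,0],[0,0,0],[0,0,0],[0,0,0],[0,0,0]],"roll":[0,0,0,0,0,0,0,0,0,0]}' 20
python3 st.py
```

```text
time_s: 52.75
tcp_pos: [0.5544, -0.0341, 0.0412]
eef_rot: [-171.2, 89.9, 6.8]
contact_force: [-0.7, 0.3, -0.0]
gripper_width: 0.0003
[ 0.5544 -0.0341  0.0412] F [-0.7  0.3 -0. ] M [-0.14  0.2  -0.03] ax [ 1.3e-03  2.0e-04 -1.0e+00]
time_s: 53.75
tcp_pos: [0.559, -0.0345, 0.0406]
eef_rot: [90.8, 90.0, -91.2]
contact_force: [-0.4, -0.7, -0.6]
gripper_width: 0.0007
[ 0.559  -0.0345  0.0406] F [-0.4 -0.7 -0.6] M [-0.09  0.17  0.01] ax [-0. -0. -1.]
time_s: 54.75
tcp_pos: [0.5604, -0.0346, 0.0404]
eef_rot: [7.7, 89.9, -174.3]
contact_force: [-5.2, 0.9, 2.7]
gripper_width: 0.0012
[ 0.5604 -0.0346  0.0404] F [-5.2  0.9  2.7] M [ 0.16  1.81 -0.03] ax [-1.1e-03 -1.0e-04 -1.0e+00]
```

```bash
python3 -m creep '{"jaw":[1,1,1,1,1,1,1,1,1,1],"translation":[[0,0,-0.001],[0,0,-0.001],[0,0,-0.001],[0,0,0],[0,0,0],[0,0,0],[0,0,0],[0,0,0],[0,0,0],[0,0,0]],"roll":[0,0,0,0,0,0,0,0,0,0]}' 20
python3 st.py
python3 - <<'E'
from plant import *
from h import *
s=get_state();c=capture("wrist");cv2.imwrite("pics/w17.png",c["image"][:,:,::-1])
c=capture("scene");im=c["image"][230:380,210:340,::-1].astype(float)/255
im=(np.clip(im,0,1)**0.5*255).astype(np.uint8);cv2.imwrite("pics/s17.png",cv2.resize(im,None,fx=4,fy=4,interpolation=cv2.INTER_CUBIC))
E
```

```text
time_s: 55.75
tcp_pos: [0.5608, -0.0348, 0.0401]
eef_rot: [6.0, 89.7, -176.1]
contact_force: [-13.8, 4.0, 9.0]
gripper_width: 0.0006
[ 0.5608 -0.0348  0.0401] F [-13.8   4.    9. ] M [ 1.22  4.7  -0.17] ax [-5.3e-03 -4.0e-04 -1.0e+00]
```

View pics/s17.png

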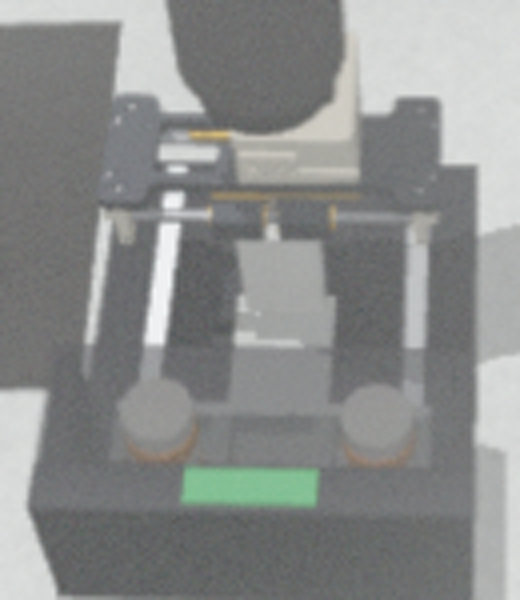

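View pics/w17.png

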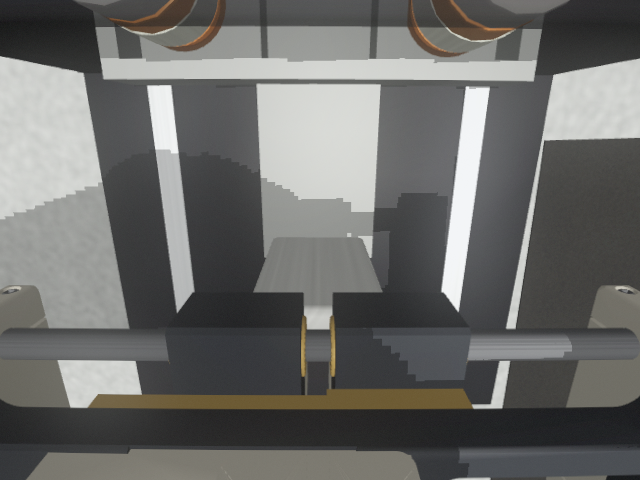

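```bash
python3 -m creep '{"jaw":[1,1,1,1,1,1,1,1,1,1],"translation":[[0,0,0.005],[0,0,0.005],[0,0,0.01],[0,0,0.01],[0,0,0],[0,0,0],[0,0,0],[0,0,0],[0,0,0],[0,0,0]],"roll":[0,0,0,0,0,0,0,0,0,0]}' 20
python3 - <<'E'
from plant import *
from h import *
c=capture("scene")
Z=lambda p:(210+p[0]/4.2-.38,240+p[1]/4.2-.38)
for y in (378,382,386): print(onz(c,Z((290,y)),.034).round(4))
print("tongue/hood shadow")
s=get_state();w=capture("wrist");W=wpose(s,w);cv2.imwrite("pics/w18.png",w["image"][:,:,::-1]);print(s["tcp_pos"].round(4))
im=(np.clip(c["image"][230:380,210:340,::-1]/255.,0,1)**.5*255).astype(np.uint8);cv2.imwrite("pics/s18.png",cv2.resize(im,None,fx=4,fy=4,interpolation=cv2.INTER_CUBIC))
# predicted pixels for travel .107 and .120
ex=np.array([np.cos(np.radians(-1.9)),np.sin(np.radians(-1.9)),0]);P=np.array([.5865,-.0353,0])
for tr in(.107,.12):
  for nm,dx,z in(("carfront",-.032,.034),("carrear",.032,.034),("fin far",-.109,.092),("fin near",-.121,.092)):
    X=P+ex*(tr+dx)+[0,0,z];print(tr,nm,"scene",proj(c,X).round(1),"wrist",proj(w,X,W).round(1))
E
```

```text
time_s: 56.85
tcp_pos: [0.5341, -0.0336, 0.0405]
eef_rot: [19.2, 90.0, -162.8]
contact_force: [0.7, -0.3, 1.9]
gripper_width: 0.0003
[ 0.6575 -0.0375  0.034 ]
[ 0.6601 -0.0374  0.034 ]
[ 0.6627 -0.0373  0.034 ]
tongue/hood shadow
[ 0.5341 -0.0336  0.0405]
0.107 carfront scene [278.5 331.1] wrist [316.1   7.2]
0.107 carrear scene [276.6 355.7] wrist [ 315.4 -191.4]
0.107 fin far scene [278.9 289.8] wrist [316.4 228.7]
0.107 fin near scene [279.3 285.7] wrist [316.5 264.1]
0.12 carfront scene [278.1 335.9] wrist [316.  -29.7]
0.12 carrear scene [276.2 360.9] wrist [ 315.3 -237.1]
0.12 fin far scene [278.5 294.4] wrist [316.2 187.7]
0.12 fin near scene [278.9 290.2] wrist [316.3 225.7]
```

View pics/w18.png

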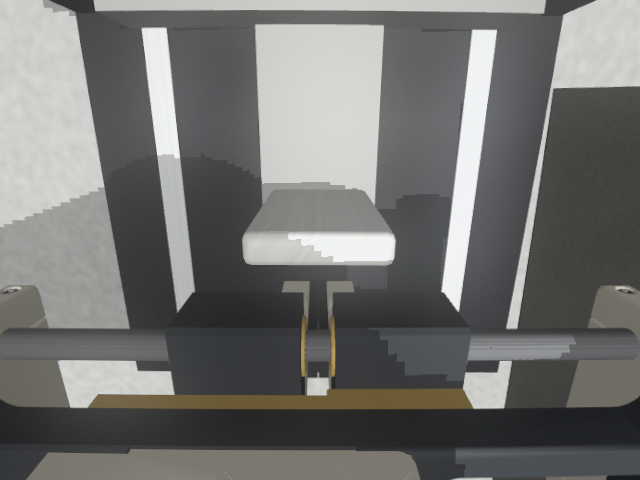

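View pics/s18.png

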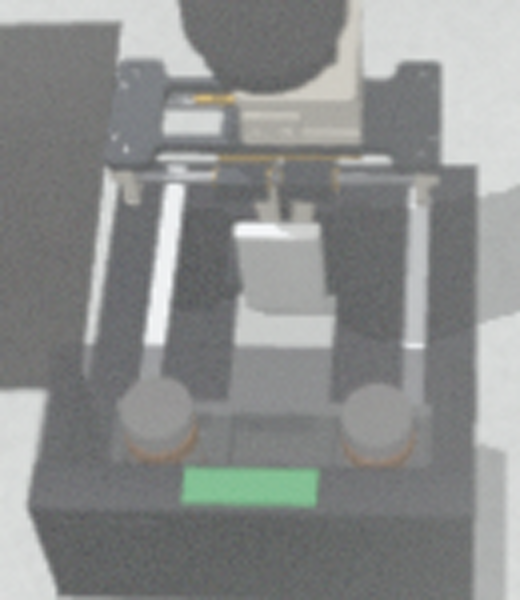

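Run:
```python
from plant import *
from h import *
sc=capture("scene");w=capture("wrist")
from scipy.spatial.transform import Rotation as Ro
y=np.array([np.cos(np.radians(-92)),np.sin(np.radians(-92)),0]);x=np.array([0,0,-1.]);R=np.stack([x,y,np.cross(x,y)],1)
T=np.eye(4);T[:3,:3]=R;T[:3,3]=(.5883,.025,.2004);W=T@w["tool_from_camera"]
ims=dict(image=cv2.imread("pics/scene9.png")[:,:,::-1]);imw=dict(image=cv2.imread("pics/w9.png")[:,:,::-1])
for th in(150,190):
  print(th);[print(q) for q in whites(ims,(240,280,325,312),th)];print();[print(q) for q in whites(imw,(280,170,500,260),th,300)]
for c,roi,n in((ims,(235,275,325,320),"zs9"),(imw,(270,160,510,260),"zw9")):
  a,b,d,e=roi;cv2.imwrite(f"pics/{n}.png",cv2.resize(np.ascontiguousarray(c["image"][b:e,a:d,::-1]),None,fx=8 if n=="zs9" else 3.3,fy=8 if n=="zs9" else 3.3,interpolation=cv2.INTER_CUBIC))
for z in(.082,.086): 
  print("A pred",z,proj(sc,(.5845,-.0953,z)),proj(w,(.5845,-.0953,z),W),"B",proj(sc,(.5885,.0247,z)),proj(w,(.5885,.0247,z),W))
```

```text
150
(np.int32(252), [252.3, 293.4], [243, 280, 20, 32])
(np.int32(394), [279.9, 289.4], [264, 280, 30, 32])
(np.int32(253), [308.0, 292.8], [298, 280, 20, 22])
(np.int32(131), [279.7, 306.6], [273, 302, 14, 10])

(np.int32(7078), [423.1, 218.7], [347, 170, 153, 90])
(np.int32(2160), [312.3, 224.9], [285, 198, 55, 62])
190
(np.int32(211), [253.2, 292.1], [245, 280, 17, 21])
(np.int32(192), [307.4, 292.3], [299, 280, 18, 22])

(np.int32(707), [381.0, 191.1], [365, 178, 44, 35])
(np.int32(1766), [314.8, 221.3], [291, 198, 49, 47])
(np.int32(1987), [465.8, 226.7], [442, 201, 53, 59])
A pred 0.082 [253.80137449 292.70145629] [464.74184548 227.85053047] B [304.60510958 293.20249677] [317.46435403 228.17944345]
A pred 0.086 [253.61417039 291.72482277] [466.69660126 229.25982922] B [304.5543159  292.22463663] [317.46657837 229.59807137]
```

View pics/zs9.png

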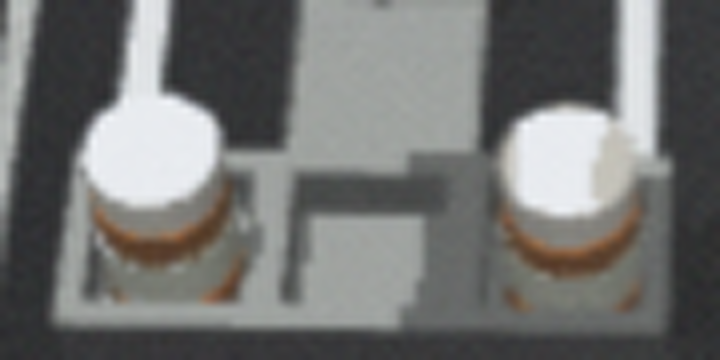

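View pics/zw9.png

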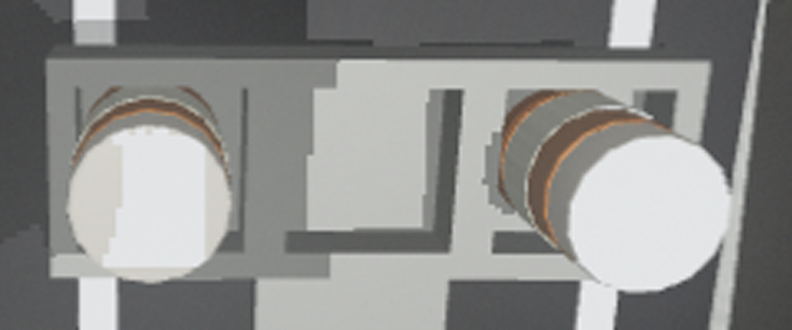

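Fin travel is 0.107 in both views, so something really holds it about 12 mm short. I'll look straight down through the smoked top.

```bash
python3 -m creep '{"jaw":[1,1,1,1,1,1,1,1,1,1],"translation":[[-0.04,0,0.01],[-0.045,0,0],[-0.045,0,0],[-0.045,0,0],[-0.045,0,0],[-0.03,0,-0.03],[0,0,-0.04],[0,0,-0.045],[0,0,-0.03],[0,0,0]],"roll":[0,0,0,0,0,0,0,0,0,0]}' 20
python3 - <<'E'
from plant import *
from h import *
s=get_state();print(s["tcp_pos"].round(4));c=capture("wrist");W=wpose(s,c)
im=(np.clip(c["image"][:,:,::-1]/255.,0,1)**.45*255).astype(np.uint8);cv2.imwrite("pics/w19.png",cv2.resize(im[0:300,120:520],None,fx=2,fy=2,interpolation=cv2.INTER_CUBIC))
E
```

```text
time_s: 58.05
tcp_pos: [0.6715, -0.0384, 0.2879]
eef_rot: [16.3, 89.8, -165.7]
contact_force: [0.6, -0.8, -0.5]
gripper_width: 0.0005
[ 0.6715 -0.0384  0.2879]
```

View pics/w19.png

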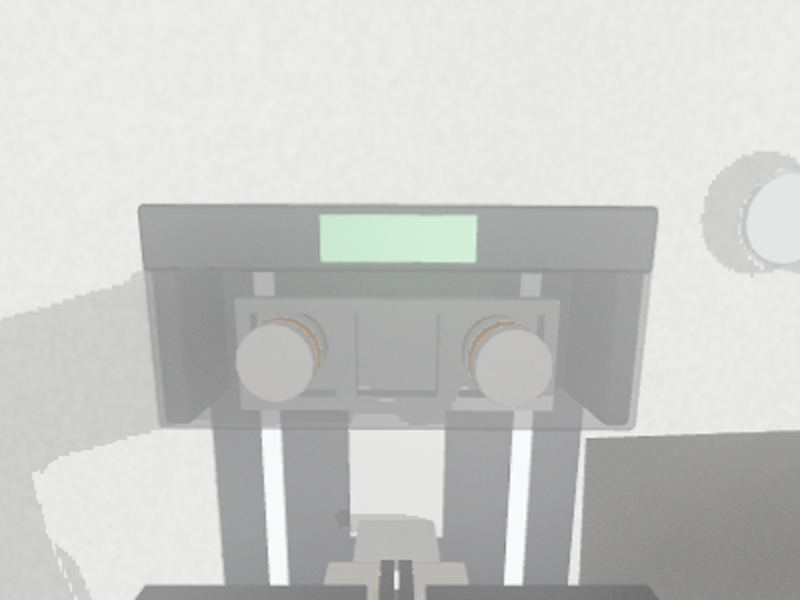

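Run:
```python
from plant import *
from h import *
s=get_state();c=capture("wrist");W=wpose(s,c);P=np.array([.5865,-.0353]);ex=np.array([np.cos(np.radians(-1.9)),np.sin(np.radians(-1.9))]);ey=np.array([-ex[1],ex[0]])
def f(n,p,z):
    X=onz(c,(120+p[0]/2-.25,p[1]/2-.25),z,W);d=X[:2]-P;print(n,X.round(4),"reader",(d@ex).round(4),(d@ey).round(4))
print(s["tcp_pos"].round(4))
for n,p in(("rl",(235,298)),("rr",(560,299)),("fl",(240,410)),("fr",(553,411))): f(n,p,.034)
for n,p in(("B",(274,362)),("A",(513,367))): f("cap"+n,p,.082)
for n,p in(("hl",(160,428)),("hr",(637,430)),("opl",(147,270)),("opr",(652,270)),("rearl",(139,205)),("rearr",(657,207))): f(n,p,.107)
for n,p in(("finfar",(358,520)),("finfar",(437,520))): f(n,p,.092)
```

```text
[ 0.6699 -0.0384  0.2884]
rl [0.7262 0.05   0.034 ] reader 0.1368 0.0899
rr [ 0.719 -0.134  0.034] reader 0.1357 -0.0942
fl [0.6614 0.0537 0.034 ] reader 0.0719 0.0915
fr [ 0.654  -0.1319  0.034 ] reader 0.0707 -0.0944
capB [0.6965 0.0226 0.082 ] reader 0.108 0.0616
capA [ 0.6895 -0.1001  0.082 ] reader 0.1051 -0.0613
hl [0.67   0.0773 0.107 ] reader 0.0797 0.1153
hr [ 0.6604 -0.1578  0.107 ] reader 0.0779 -0.12
opl [0.745  0.0732 0.107 ] reader 0.1548 0.1137
opr [ 0.7366 -0.1598  0.107 ] reader 0.1542 -0.1194
rearl [0.7733 0.0729 0.107 ] reader 0.1831 0.1143
rearr [ 0.7641 -0.1601  0.107 ] reader 0.1816 -0.1189
finfar [ 0.6119 -0.0166  0.092 ] reader 0.0247 0.0195
finfar [ 0.6103 -0.0589  0.092 ] reader 0.0246 -0.0228
```

No obstacle is visible: the jars stand freely in their pockets, and the rear of the carriage at x=0.136 has clear room. The carriage sprang back to about 0.104, so pushing alone isn't holding it. I'll pinch the fin along x instead, which gives more controlled push and pull.

```bash
python3 -m creep '{"jaw":[-1,-1,-1,-1,-1,-1,-1,-1,-1,-1],"translation":[[0,0,0.03],[0,0,0.03],[0,0,0.03],[0,0,0.003],[0,0,0],[0,0,0],[0,0,0],[0,0,0],[0,0,0],[0,0,0]],"roll":[0,0,0,0,0.1,0.145,0.145,0.145,0.145,0.145]}' 20
python3 -m creep '{"jaw":[-1,-1,-1,-1,-1,-1,-1,-1,-1,-1],"translation":[[0,0,0],[0,0,0],[0,0,0],[0,0,0],[0,0,0],[0.03,0,0],[0.03,0,0],[0.02,0,0],[0,0,0],[0,0,0]],"roll":[0.145,0.145,0.145,0.145,0.145,0.021,0,0,0,0]}' 20
python3 go.py 0.577 -0.035 0.06 -182
python3 - <<'E'
from plant import *
from h import *
s=get_state();c=capture("wrist");cv2.imwrite("pics/w20.png",c["image"][:,:,::-1]);W=wpose(s,c);print(proj(c,(.577,-.035,.092),W))
E
```

```text
time_s: 59.15
tcp_pos: [0.5757, -0.035, 0.2911]
eef_rot: [-116.8, 89.9, 13.6]
contact_force: [1.1, -0.9, 0.2]
gripper_width: 0.075
time_s: 60.15
tcp_pos: [0.5762, -0.0351, 0.2115]
eef_rot: [-113.1, 90.0, -25.1]
contact_force: [0.4, 0.7, 2.0]
gripper_width: 0.0874
t 60.15 tcp [ 0.5762 -0.0351  0.2115] xaxis [ 0.001 -0.    -1.   ] jaw yaw 178.0 j [ 15.9  12.  -13.3   0.  -64.7 -17.9] F [0.4 0.7 2. ] w 0.0874
tool delta now [ 0.1515 -0.0006  0.0002]
roll rad 0.0004 (deg 0.0) j6-> 1 then delta [ 0.1515 -0.0006  0.0002]
roll rad -3.1412 (deg -180.0) j6-> -179 then delta [ 0.1515  0.0006 -0.0002]
[316.64617462 229.19882244]
```

View pics/w20.png

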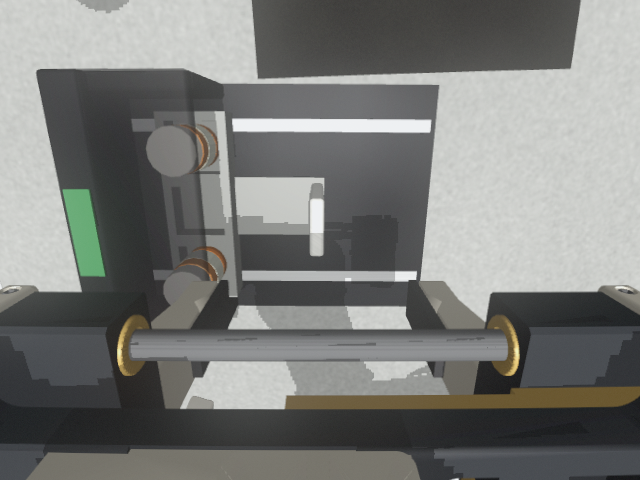

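The fin is at (316,220), centred between the fingers. Descend and pinch.

```bash
python3 -m creep '{"jaw":[-1,-1,-1,-1,-1,-1,-1,-1,-1,-1],"translation":[[0.03,0,0],[0.03,0,0],[0.03,0,0],[0.03,0,0],[0.02,0,0],[0.01,0,0],[0,0,0],[0,0,0],[0,0,0],[0,0,0]],"roll":[0,0,0,0,0,0,0,0,0,0]}' 20
python3 st.py
python3 -m creep '{"jaw":[1,1,1,1,1,1,1,1,1,1],"translation":[[0,0,0],[0,0,0],[0,0,0],[0,0,0],[0,0,0],[0,0,0],[0,0,0],[0,0,0],[0,0,0],[0,0,0]],"roll":[0,0,0,0,0,0,0,0,0,0]}' 20
python3 st.py
python3 -m creep '{"jaw":[1,1,1,1,1,1,1,1,1,1],"translation":[[0,0,0],[0,0,0],[0,0,0],[0,0,0],[0,0,0],[0,0,0],[0,0,0],[0,0,0],[0,0,0],[0,0,0]],"roll":[0,0,0,0,0,0,0,0,0,0]}' 20
python3 st.py; python3 go.py 0.58 -0.0352 0.06
```

```text
time_s: 61.2
tcp_pos: [0.5768, -0.0348, 0.0618]
eef_rot: [-75.6, 89.9, 12.4]
contact_force: [-0.6, -0.3, -0.5]
gripper_width: 0.0878
[ 0.5768 -0.0348  0.0618] F [-0.6 -0.3 -0.5] M [ 0.02  0.11 -0.04] ax [ 2.1e-03  5.0e-04 -1.0e+00]
time_s: 62.2
tcp_pos: [0.5762, -0.035, 0.0606]
eef_rot: [-76.7, 90.0, 11.3]
contact_force: [3.3, -0.3, -2.0]
gripper_width: 0.0133
[ 0.5762 -0.035   0.0606] F [ 3.3 -0.3 -2. ] M [-0.18 -0.9  -0.02] ax [ 4.e-04  1.e-04 -1.e+00]
time_s: 63.2
tcp_pos: [0.5761, -0.035, 0.0606]
eef_rot: [-74.4, 90.0, 13.6]
contact_force: [1.1, -0.2, -0.1]
gripper_width: 0.012
[ 0.5761 -0.035   0.0606] F [ 1.1 -0.2 -0.1] M [ 0.05 -0.66 -0.14] ax [ 2.e-04  1.e-04 -1.e+00]
t 63.2 tcp [ 0.5761 -0.035   0.0606] xaxis [ 0.  0. -1.] jaw yaw 178.0 j [ 15.9  20.6 -23.6   0.  -45.8 -17.9] F [ 1.1 -0.2 -0.1] w 0.012
tool delta now [ 0.0006 -0.0039 -0.0001]
```

```bash
python3 -m creep '{"jaw":[1,1,1,1,1,1,1,1,1,1],"translation":[[0,0.004,0],[0,0.004,0],[0,0.002,0],[0,0,0],[0,0,0],[0,0,0],[0,0,0],[0,0,0],[0,0,0],[0,0,0]],"roll":[0,0,0,0,0,0,0,0,0,0]}' 30
python3 st.py
python3 -m creep '{"jaw":[1,1,1,1,1,1,1,1,1,1],"translation":[[0,-0.004,0],[0,-0.004,0],[0,-0.003,0],[0,-0.001,0],[0,0,0],[0,0,0],[0,0,0],[0,0,0],[0,0,0],[0,0,0]],"roll":[0,0,0,0,0,0,0,0,0,0]}' 30
python3 st.py
```

```text
time_s: 64.2
tcp_pos: [0.566, -0.0346, 0.0606]
eef_rot: [44.6, 90.0, 132.6]
contact_force: [-2.7, 2.7, 3.7]
gripper_width: 0.0117
[ 0.566  -0.0346  0.0606] F [-2.7  2.7  3.7] M [ 1.02  0.76 -0.18] ax [-0.  0. -1.]
time_s: 65.2
tcp_pos: [0.5775, -0.0351, 0.0606]
eef_rot: [95.2, 89.9, -176.9]
contact_force: [-4.6, 3.3, 6.4]
gripper_width: 0.0117
[ 0.5775 -0.0351  0.0606] F [-4.6  3.3  6.4] M [ 1.36  1.74 -0.15] ax [-1.1e-03 -1.0e-04 -1.0e+00]
```

```bash
python3 -m creep '{"jaw":[1,1,1,1,1,1,1,1,1,1],"translation":[[0,-0.001,0],[0,-0.001,0],[0,0,0],[0,0,0],[0,0,0],[0,0,0],[0,0,0],[0,0,0],[0,0,0],[0,0,0]],"roll":[0,0,0,0,0,0,0,0,0,0]}' 30
python3 st.py
python3 -m creep '{"jaw":[1,1,1,1,1,1,1,1,1,1],"translation":[[0,-0.001,0],[0,-0.001,0],[0,0,0],[0,0,0],[0,0,0],[0,0,0],[0,0,0],[0,0,0],[0,0,0],[0,0,0]],"roll":[0,0,0,0,0,0,0,0,0,0]}' 30
python3 st.py
```

```text
time_s: 66.2
tcp_pos: [0.5778, -0.0352, 0.0605]
eef_rot: [93.9, 89.8, -178.1]
contact_force: [-12.4, 6.1, 12.6]
gripper_width: 0.012
[ 0.5778 -0.0352  0.0605] F [-12.4   6.1  12.6] M [ 2.19  3.86 -0.14] ax [-4.e-03 -1.e-04 -1.e+00]
time_s: 67.2
tcp_pos: [0.5786, -0.0353, 0.0605]
eef_rot: [93.9, 89.7, -178.2]
contact_force: [-16.0, 6.8, 16.7]
gripper_width: 0.0118
[ 0.5786 -0.0353  0.0605] F [-16.    6.8  16.7] M [ 2.72  5.39 -0.16] ax [-5.9e-03 -2.0e-04 -1.0e+00]
```

Blocked at the same place again, but Fz grows together with Fx: the arm's give is making it bear down on the fin as it pushes. I'll lift slightly to take off the down-load.

```bash
python3 -m creep '{"jaw":[1,1,1,1,1,1,1,1,1,1],"translation":[[-0.001,0,0],[-0.001,0,0],[-0.001,0,0],[0,0,0],[0,0,0],[0,0,0],[0,0,0],[0,0,0],[0,0,0],[0,0,0]],"roll":[0,0,0,0,0,0,0,0,0,0]}' 30
python3 st.py
python3 -m creep '{"jaw":[1,1,1,1,1,1,1,1,1,1],"translation":[[-0.001,0,0],[-0.001,0,0],[0,0,0],[0,0,0],[0,0,0],[0,0,0],[0,0,0],[0,0,0],[0,0,0],[0,0,0]],"roll":[0,0,0,0,0,0,0,0,0,0]}' 30
python3 st.py
```

```text
time_s: 68.2
tcp_pos: [0.5783, -0.0352, 0.0608]
eef_rot: [91.0, 89.6, 178.9]
contact_force: [-7.3, 5.7, -7.4]
gripper_width: 0.012
[ 0.5783 -0.0352  0.0608] F [-7.3  5.7 -7.4] M [ 1.97  2.04 -0.07] ax [-7.5e-03  1.0e-04 -1.0e+00]
time_s: 69.2
tcp_pos: [0.5778, -0.0352, 0.061]
eef_rot: [90.2, 89.5, 178.1]
contact_force: [-2.3, 3.9, -25.2]
gripper_width: 0.0121
[ 0.5778 -0.0352  0.061 ] F [ -2.3   3.9 -25.2] M [ 1.7   0.21 -0.08] ax [-8.9e-03  3.0e-04 -1.0e+00]
```

```bash
python3 -m creep '{"jaw":[1,1,1,1,1,1,1,1,1,1],"translation":[[0,-0.001,0],[0,-0.001,0],[0,-0.001,0],[0,0,0],[0,0,0],[0,0,0],[0,0,0],[0,0,0],[0,0,0],[0,0,0]],"roll":[0,0,0,0,0,0,0,0,0,0]}' 30
python3 st.py
python3 -m creep '{"jaw":[1,1,1,1,1,1,1,1,1,1],"translation":[[0,-0.001,0],[0,-0.001,0],[0,0,0],[0,0,0],[0,0,0],[0,0,0],[0,0,0],[0,0,0],[0,0,0],[0,0,0]],"roll":[0,0,0,0,0,0,0,0,0,0]}' 30
python3 st.py
```

```text
time_s: 70.2
tcp_pos: [0.5781, -0.0353, 0.0609]
eef_rot: [91.4, 89.2, 179.2]
contact_force: [-12.0, 8.0, -16.7]
gripper_width: 0.0117
[ 0.5781 -0.0353  0.0609] F [-12.    8.  -16.7] M [ 2.88  3.57 -0.01] ax [-1.350e-02  2.000e-04 -9.999e-01]
time_s: 71.2
tcp_pos: [0.5784, -0.0354, 0.0608]
eef_rot: [91.7, 89.1, 179.5]
contact_force: [-18.8, 9.7, -10.5]
gripper_width: 0.012
[ 0.5784 -0.0354  0.0608] F [-18.8   9.7 -10.5] M [ 3.76  5.84 -0.01] ax [-1.640e-02  1.000e-04 -9.999e-01]
```

Still held at the same 0.1065 with the tool pulling up, so it isn't down-load. I'll compare jar positions pressed and unpressed, to see whether a jar is what's being stopped.

```bash
cat > cmp.py <<'E'
import sys
from plant import *
from h import *
n=sys.argv[1]
c=capture("scene");im=(np.clip(c["image"][300:370,225:330,::-1]/255.,0,1)**.5*255).astype(np.uint8);cv2.imwrite(f"pics/{n}.png",cv2.resize(im,None,fx=7,fy=7,interpolation=cv2.INTER_CUBIC))
E
python3 cmp.py p1
python3 -m creep '{"jaw":[1,1,1,1,1,1,1,1,1,1],"translation":[[0.001,0.003,0],[0,0.004,0],[0,0.004,0],[0,0.002,0],[0,0,0],[0,0,0],[0,0,0],[0,0,0],[0,0,0],[0,0,0]],"roll":[0,0,0,0,0,0,0,0,0,0]}' 30
python3 st.py; python3 cmp.py p2
```

```text
time_s: 72.25
tcp_pos: [0.5712, -0.0349, 0.0609]
eef_rot: [89.3, 89.6, 177.2]
contact_force: [0.1, 4.4, -24.4]
gripper_width: 0.0117
[ 0.5712 -0.0349  0.0609] F [  0.1   4.4 -24.4] M [ 1.51 -0.38 -0.11] ax [-6.2e-03  3.0e-04 -1.0e+00]
```

View pics/p1.png

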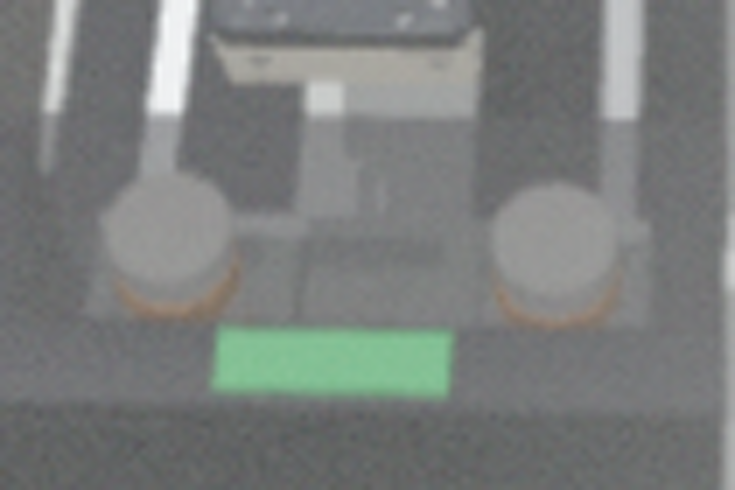

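View pics/p2.png

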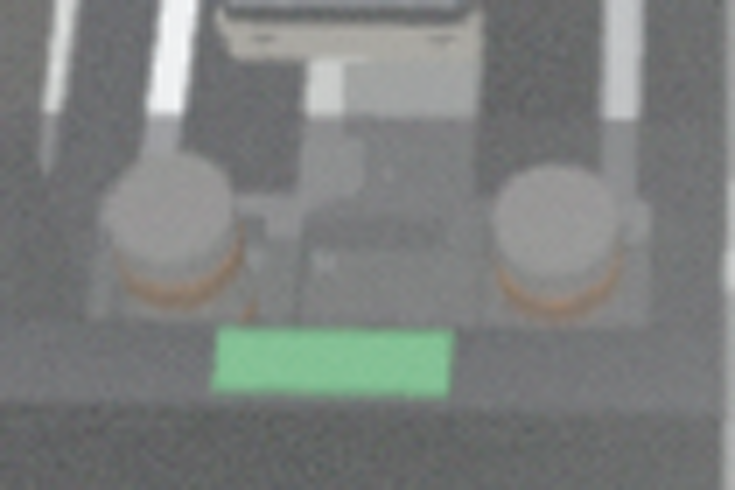

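Run:
```python
from plant import *
from h import *
t=capture("top");w=capture("wrist")
P=np.array([.5865,-.0353]);ex=np.array([np.cos(np.radians(-1.9)),np.sin(np.radians(-1.9))]);ey=np.array([-ex[1],ex[0]])
def pr(n,X): d=X[:2]-P;print(n,"reader",(d@ex).round(4),(d@ey).round(4))
for p in((103,103),(298,113),(60,75),(368,85),(60,163),(365,175)):
    uv=(310+p[0]/3.5294,120+p[1]/3.5294)
    for z in(.012,.107): pr(("top",p,z),onz(t,uv,z))
y=np.array([np.cos(np.radians(-92)),np.sin(np.radians(-92)),0]);x=np.array([0,0,-1.]);R=np.stack([x,y,np.cross(x,y)],1)
T=np.eye(4);T[:3,:3]=R;T[:3,3]=(.6707,-.0384,.2882);W=T@w["tool_from_camera"]
for p in((264,272),(530,272)): pr(("w19 rail",p),onz(w,(120+p[0]/2,p[1]/2),.012,W))
im=cv2.imread("pics/top0.png")[115:200,310:430];im=(np.clip(im/255.,0,1)**.35*255).astype(np.uint8);cv2.imwrite("pics/zt0.png",cv2.resize(im,None,fx=6,fy=6,interpolation=cv2.INTER_CUBIC))
```

```text
('top', (103, 103), 0.012) reader 0.1711 0.078
('top', (103, 103), 0.107) reader 0.1299 0.0798
('top', (298, 113), 0.012) reader 0.1706 -0.081
('top', (298, 113), 0.107) reader 0.1294 -0.0666
('top', (60, 75), 0.012) reader 0.1938 0.1142
('top', (60, 75), 0.107) reader 0.1508 0.113
('top', (368, 85), 0.012) reader 0.1982 -0.1381
('top', (368, 85), 0.107) reader 0.1549 -0.1192
('top', (60, 163), 0.012) reader 0.1175 0.1106
('top', (60, 163), 0.107) reader 0.0806 0.1097
('top', (365, 175), 0.012) reader 0.1199 -0.1359
('top', (365, 175), 0.107) reader 0.0828 -0.1172
('w19 rail', (264, 272)) reader 0.1525 0.0767
('w19 rail', (530, 272)) reader 0.1521 -0.0803
```

View pics/zt0.png

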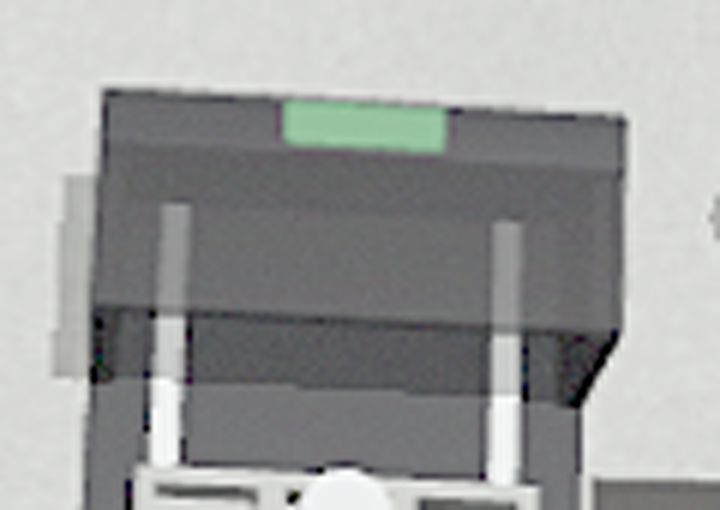

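```bash
python3 -m creep '{"jaw":[-1,-1,-1,-1,-1,-1,-1,-1,-1,-1],"translation":[[0,0,0],[0,0,0],[0,0,0],[0,0,0],[0,0,0],[0,0,0],[-0.045,0,0],[-0.045,0,0],[-0.045,0,0],[-0.045,0,0]],"roll":[0,0,0,0,0,0,0,0,0,0]}' 20
python3 - <<'E'
from plant import *
from h import *
s=get_state();print(s["tcp_pos"].round(4))
c=capture("wrist");im=(np.clip(c["image"][:,:,::-1]/255.,0,1)**.5*255).astype(np.uint8);cv2.imwrite("pics/w21.png",im)
c=capture("scene");cv2.imwrite("pics/s21.png",c["image"][:,:,::-1])
E
```

```text
time_s: 73.4
tcp_pos: [0.5737, -0.0351, 0.2467]
eef_rot: [-89.6, 90.0, -1.6]
contact_force: [0.9, -0.7, -0.9]
gripper_width: 0.0847
[ 0.5737 -0.0351  0.2467]
```

View pics/w21.png

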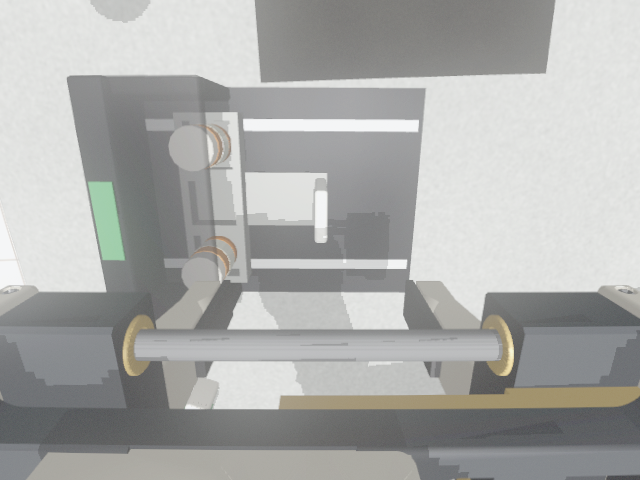

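View pics/s21.png

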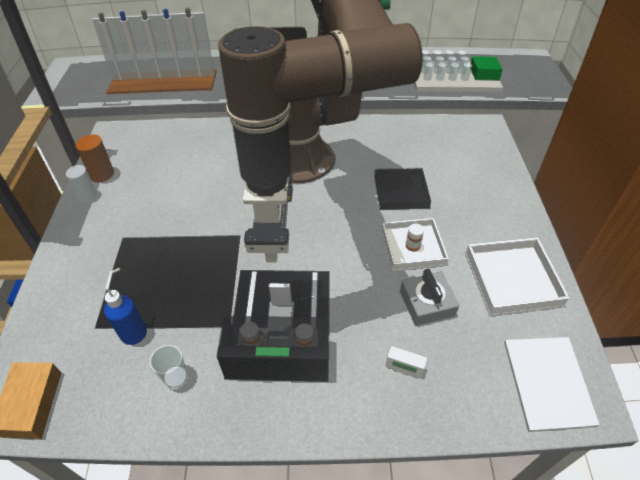

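Run:
```python
from plant import *
from h import *
s=get_state();w=capture("wrist");W=wpose(s,w)
P=np.array([.5865,-.0353]);ex=np.array([np.cos(np.radians(-1.9)),np.sin(np.radians(-1.9))]);ey=np.array([-ex[1],ex[0]])
def pr(n,uv,z): X=onz(w,uv,z,W);d=X[:2]-P;print(n,z,"reader",(d@ex).round(4),(d@ey).round(4))
pr("rail end",(147,125),.01);pr("car rear",(173,113),.034);pr("car front",(240,113),.034);pr("car front",(247,281),.034)
pr("hood fr",(230,87),.107);pr("fin",(321,210),.092)
pr("base front",(424,89),.0);pr("capA",(192,148),.082);pr("capB",(205,273),.082)
im=(np.clip(w["image"][60:310,60:440,::-1]/255.,0,1)**.4*255).astype(np.uint8);cv2.imwrite("pics/w22.png",cv2.resize(im,None,fx=2.1,fy=2.1,interpolation=cv2.INTER_CUBIC))
```

```text
rail end 0.01 reader 0.179 -0.081
car rear 0.034 reader 0.1393 -0.0925
car front 0.034 reader 0.0712 -0.0921
car front 0.034 reader 0.0755 0.0928
hood fr 0.107 reader 0.062 -0.11
fin 0.092 reader -0.0105 -0.0059
base front 0.0 reader -0.1207 -0.1172
capA 0.082 reader 0.1064 -0.0611
capB 0.082 reader 0.1065 0.0618
```

View pics/w22.png

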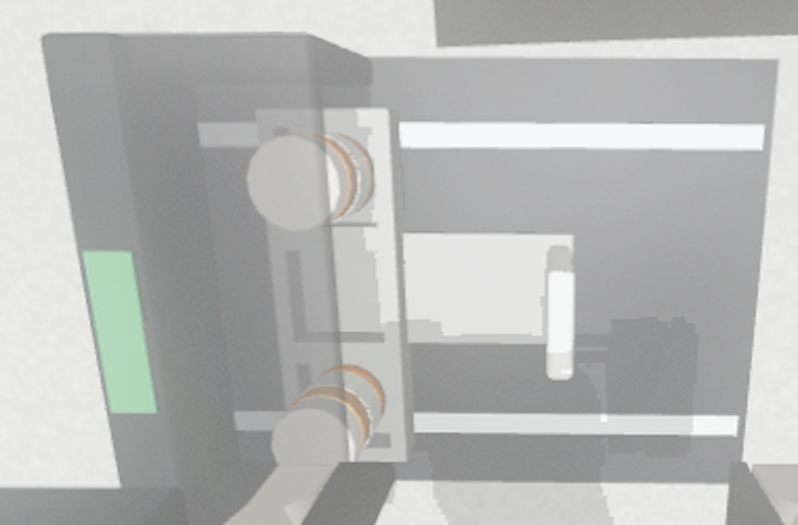

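Run:
```python
import cv2,numpy as np
a=cv2.cvtColor(cv2.imread("pics/p1.png"),cv2.COLOR_BGR2GRAY).astype(np.float32);b=cv2.cvtColor(cv2.imread("pics/p2.png"),cv2.COLOR_BGR2GRAY).astype(np.float32)
for n,(x0,y0,x1,y1) in dict(A=(95,165,245,320),B=(480,175,630,330),wallR=(640,205,665,260),Acap=(95,165,240,250),Bcap=(485,175,625,260),Aring=(100,270,250,325),Bring=(485,280,630,330)).items():
    t=a[y0:y1,x0:x1];r=cv2.matchTemplate(b,t,cv2.TM_CCOEFF_NORMED);_,m,_,l=cv2.minMaxLoc(r);print(n,(l[0]-x0)/7,(l[1]-y0)/7,round(m,3))
```

```text
A 0.2857142857142857 -2.857142857142857 0.98
B 0.14285714285714285 -2.857142857142857 0.976
wallR 0.0 -2.2857142857142856 0.946
Acap 0.2857142857142857 -2.7142857142857144 0.986
Bcap 0.14285714285714285 -2.857142857142857 0.988
Aring 0.42857142857142855 -3.142857142857143 0.898
Bring 0.14285714285714285 -3.0 0.905
```

Template matching shows both jars move rigidly with the carriage, so no jar is obstructed. I'll go back to the straight finger push and raise the force gradually.

```bash
python3 -m creep '{"jaw":[1,1,1,1,1,1,1,1,1,1],"translation":[[0,0.03,0],[0,0.017,0],[0,0,0],[0,0,0],[0,0,0],[0,0,0],[0,0,0],[0,0,0],[0,0,0],[0,0,0]],"roll":[0,0,-0.145,-0.145,-0.145,-0.145,-0.145,-0.145,-0.145,-0.145]}' 20
python3 -m creep '{"jaw":[1,1,1,1,1,1,1,1,1,1],"translation":[[0,0,0],[0,0,0],[0,0,0],[0.04,0,0],[0.04,0,0],[0.04,0,0],[0.04,0,0],[0.03,0,0],[0,0,0],[0,0,0]],"roll":[-0.145,-0.145,-0.121,0,0,0,0,0,0,0]}' 20
python3 go.py 0.555 -0.0341 0.05 -91.9
```

```text
time_s: 74.55
tcp_pos: [0.5264, -0.0334, 0.2434]
eef_rot: [33.0, 89.9, -172.2]
contact_force: [0.3, -0.4, -0.0]
gripper_width: 0.0131
time_s: 75.55
tcp_pos: [0.5267, -0.0335, 0.0544]
eef_rot: [28.3, 89.9, -153.7]
contact_force: [-0.3, 0.1, 0.4]
gripper_width: 0.0008
t 75.55 tcp [ 0.5267 -0.0335  0.0544] xaxis [-0.002 -0.001 -1.   ] jaw yaw -92.0 j [ 17.7  17.2 -30.1   0.  -42.8  70.3] F [-0.3  0.1  0.4] w 0.0008
tool delta now [ 0.0043 -0.0004 -0.0283]
roll rad -0.0013 (deg -0.1) j6-> 92 then delta [ 0.0043 -0.0004 -0.0283]
roll rad 3.1403 (deg 179.9) j6-> -88 then delta [0.0043 0.0004 0.0283]
```

```bash
python3 -m creep '{"jaw":[1,1,1,1,1,1,1,1,1,1],"translation":[[0.002,0,-0.01],[0.002,0,-0.01],[0,0,-0.01],[0,0,-0.008],[0,0,-0.008],[0,0,0],[0,0,0],[0,0,0],[0,0,0],[0,0,0]],"roll":[0,0,0,0,0,0,0,0,0,0]}' 20
python3 st.py
```

```text
time_s: 76.55
tcp_pos: [0.5732, -0.0349, 0.0506]
eef_rot: [-166.2, 90.0, 11.9]
contact_force: [-0.0, 0.1, -0.3]
gripper_width: 0.0006
[ 0.5732 -0.0349  0.0506] F [-0.   0.1 -0.3] M [-0.07  0.19 -0.  ] ax [ 3.e-04  1.e-04 -1.e+00]
```

It went through, with zero force at 0.573. Checking.

```bash
python3 -m creep '{"jaw":[1,1,1,1,1,1,1,1,1,1],"translation":[[0,0,0.02],[0,0,0.02],[-0.03,0,0.02],[-0.04,0,0],[-0.04,0,0],[-0.04,0,0],[0,0,0],[0,0,0],[0,0,0],[0,0,0]],"roll":[0,0,0,0,0,0,0,0,0,0]}' 20
python3 st.py
python3 - <<'E'
from plant import *
from h import *
c=capture("scene");im=(np.clip(c["image"][230:380,210:340,::-1]/255.,0,1)**.5*255).astype(np.uint8);cv2.imwrite("pics/s23.png",cv2.resize(im,None,fx=4,fy=4,interpolation=cv2.INTER_CUBIC))
ex=np.array([np.cos(np.radians(-1.9)),np.sin(np.radians(-1.9)),0]);P=np.array([.5865,-.0353,0])
for tr in(.105,.114,.12):
  print(tr,[((proj(c,P+ex*(tr+dx)+[0,0,.092])-[210,230])*4+1.5).round(0).tolist() for dx in(-.109,-.121)])
E
```

```text
time_s: 77.55
tcp_pos: [0.5123, -0.033, 0.1992]
eef_rot: [15.3, 89.9, -166.7]
contact_force: [0.1, 0.4, 0.3]
gripper_width: 0.0003
[ 0.5123 -0.033   0.1992] F [0.1 0.4 0.3] M [-0.05  0.19  0.04] ax [-2.4e-03 -6.0e-04 -1.0e+00]
0.105 [[277.0, 238.0], [279.0, 221.0]]
0.114 [[276.0, 251.0], [278.0, 234.0]]
0.12 [[276.0, 259.0], [277.0, 242.0]]
```

View pics/s23.png

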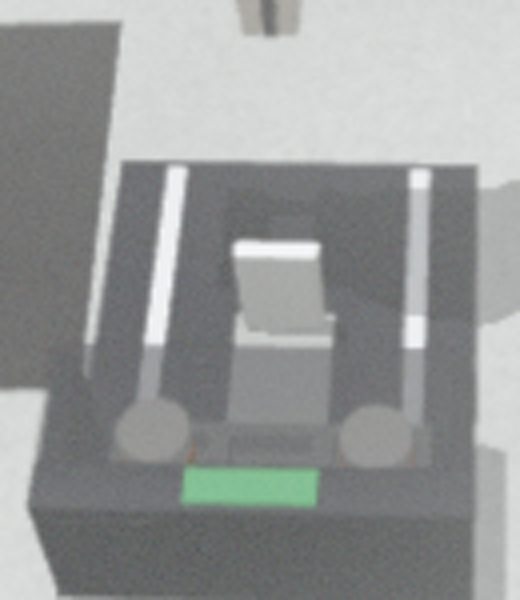

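The fin's top strip is now at rows 241–258, matching 0.120 exactly, so the carriage is home with both jars upright. Now to the isolator.

```bash
python3 -m creep '{"jaw":[-1,-1,-1,-1,-1,-1,-1,-1,-1,-1],"translation":[[0,0,0],[0,0,0],[0,0,0],[0,0,0],[0,0,0],[0,0,0],[0,0,0],[0,0,0],[0,0,0],[0,0,0]],"roll":[-0.135,-0.135,0,0,0,0,0,0,0,0]}' 20
python3 go.py 0.5735 0.3283 0.2 104
```

```text
time_s: 78.6
tcp_pos: [0.513, -0.0328, 0.2006]
eef_rot: [-144.2, 90.0, 49.3]
contact_force: [0.3, 0.1, 0.2]
gripper_width: 0.0749
t 78.6 tcp [ 0.513  -0.0328  0.2006] xaxis [ 0.  0. -1.] jaw yaw -76.5 j [ 18.2   6.5 -21.6  -0.  -62.   85.2] F [0.3 0.1 0.2] w 0.0749
tool delta now [ 0.0006 -0.3371 -0.1429]
roll rad 3.1322 (deg 179.5) j6-> -106 then delta [0.0006 0.3358 0.146 ]
roll rad -0.0094 (deg -0.5) j6-> 74 then delta [ 0.0006 -0.3358 -0.146 ]
```

```bash
python3 -m creep '{"jaw":[-1,-1,-1,-1,-1,-1,-1,-1,-1,-1],"translation":[[0,-0.0422,-0.0179],[0,-0.0422,-0.0179],[0,-0.0422,-0.0179],[0,-0.0422,-0.0179],[0,-0.0422,-0.0179],[0,-0.0422,-0.0179],[0,-0.0422,-0.0179],[0,-0.0422,-0.0179],[0,0,0],[0,0,0]],"roll":[0,0,0,0,0,0,0,0,0,0]}' 20
python3 -m creep '{"jaw":[-1,-1,-1,-1,-1,-1,-1,-1,-1,-1],"translation":[[0.03,0,0],[0.02,0,0],[0,0,0],[0,0,0],[0,0,0],[0,0,0],[0,0,0],[0,0,0],[0,0,0],[0,0,0]],"roll":[0,0,0,0,0,0,0,0,0,0]}' 20
python3 go.py 0.5735 0.3283 0.07 104
python3 - <<'E'
from plant import *
from h import *
s=get_state();c=capture("wrist");cv2.imwrite("pics/w24.png",c["image"][:,:,::-1])
E
```

```text
time_s: 79.6
tcp_pos: [0.5733, 0.3299, 0.1995]
eef_rot: [29.2, 89.9, -137.2]
contact_force: [0.6, -0.6, 0.3]
gripper_width: 0.0874
time_s: 80.6
tcp_pos: [0.5736, 0.3289, 0.1506]
eef_rot: [-142.6, 90.0, 50.9]
contact_force: [-0.7, -1.0, 0.8]
gripper_width: 0.0881
t 80.6 tcp [0.5736 0.3289 0.1506] xaxis [ 0.  0. -1.] jaw yaw -76.5 j [ 46.7  22.3  -7.   -0.  -60.7  56.8] F [-0.7 -1.   0.8] w 0.0881
tool delta now [0.0806 0.0005 0.0003]
roll rad 3.1325 (deg 179.5) j6-> -106 then delta [ 0.0806 -0.0005 -0.0003]
roll rad -0.0091 (deg -0.5) j6-> 74 then delta [0.0806 0.0005 0.0003]
```

View pics/w24.png

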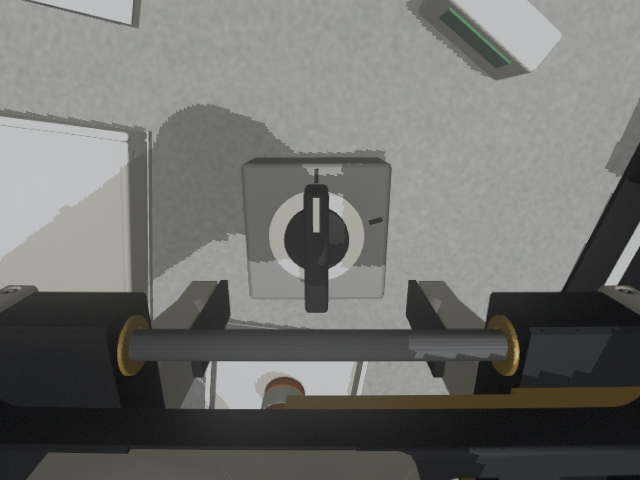

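The bar is vertical at column 316, between the fingers. Gripping and turning it clockwise.

```bash
python3 -m creep '{"jaw":[-1,-1,-1,-1,-1,-1,-1,1,1,1],"translation":[[0.02,0,0],[0.02,0,0],[0.02,0,0],[0.015,0,0],[0.005,0,0],[0,0,0],[0,0,0],[0,0,0],[0,0,0],[0,0,0]],"roll":[0,0,0,0,0,0,0,0,0,0]}' 25
python3 -m creep '{"jaw":[1,1,1,1,1,1,1,1,1,1],"translation":[[0,0,0],[0,0,0],[0,0,0],[0,0,0],[0,0,0],[0,0,0],[0,0,0],[0,0,0],[0,0,0],[0,0,0]],"roll":[0,0,0,0,0,0,0,0,0,0]}' 25
python3 st.py
python3 -m creep '{"jaw":[1,1,1,1,1,1,1,1,1,1],"translation":[[0,0,0],[0,0,0],[0,0,0],[0,0,0],[0,0,0],[0,0,0],[0,0,0],[0,0,0],[0,0,0],[0,0,0]],"roll":[0.128,0.128,0.128,0.128,0.128,0.128,0.128,0.128,0.128,0.128]}' 25
python3 st.py
python3 -m creep '{"jaw":[-1,-1,-1,-1,-1,-1,-1,-1,-1,-1],"translation":[[0,0,0],[0,0,0],[0,0,0],[0,0,0],[0,0,0],[0,0,0],[-0.04,0,0],[-0.04,0,0],[-0.04,0,0],[-0.04,0,0]],"roll":[0,0,0,0,0,0,0,0,0,0]}' 25
python3 - <<'E'
from plant import *
from h import *
s=get_state();c=capture("wrist");cv2.imwrite("pics/w25.png",c["image"][:,:,::-1])
E
```

```text
time_s: 81.65
tcp_pos: [0.5739, 0.3291, 0.0712]
eef_rot: [-148.3, 89.9, 45.2]
contact_force: [0.6, -1.0, 0.3]
gripper_width: 0.0688
time_s: 82.65
tcp_pos: [0.5735, 0.3299, 0.0706]
eef_rot: [-114.1, 89.9, 79.4]
contact_force: [-2.4, 4.3, -0.7]
gripper_width: 0.0157
[0.5735 0.3299 0.0706] F [-2.4  4.3 -0.7] M [1.61 0.99 0.06] ax [ 2.0e-04  1.3e-03 -1.0e+00]
time_s: 83.65
tcp_pos: [0.5736, 0.3294, 0.0705]
eef_rot: [-40.1, 90.0, 79.8]
contact_force: [-1.5, 3.3, -0.9]
gripper_width: 0.016
[0.5736 0.3294 0.0705] F [-1.5  3.3 -0.9] M [ 1.13  0.73 -0.07] ax [ 1.e-04  7.e-04 -1.e+00]
time_s: 84.65
tcp_pos: [0.5735, 0.3286, 0.2323]
eef_rot: [-124.2, 90.0, -4.0]
contact_force: [-0.1, 0.0, -1.1]
gripper_width: 0.0863
```

View pics/w25.png

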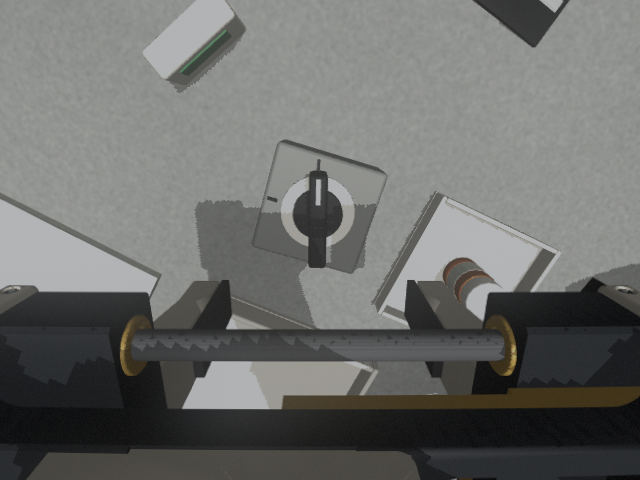

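The handle is on, bar aligned with the on tick at (318,163). I'll move away and check everything once more before handing in.

```bash
python3 -m creep '{"jaw":[-1,-1,-1,-1,-1,-1,-1,-1,-1,-1],"translation":[[-0.03,0,0],[-0.03,0,0],[0,0,0],[0,0,0],[0,0,0],[0,0,0],[0,0,0],[0,0,0],[0,0,0],[0,0,0]],"roll":[0,0,0,0,0,0,0,0,0,0]}' 25
python3 - <<'E'
from plant import *
from h import *
for n in("scene","top"):
    c=capture(n);cv2.imwrite(f"pics/{n}26.png",c["image"][:,:,::-1])
    if n=="scene":
        im=(np.clip(c["image"][230:380,210:340,::-1]/255.,0,1)**.5*255).astype(np.uint8);cv2.imwrite("pics/s26z.png",cv2.resize(im,None,fx=4,fy=4,interpolation=cv2.INTER_CUBIC))
print(get_state()["contact_force"].round(1))
E
```

```text
time_s: 85.7
tcp_pos: [0.5736, 0.3289, 0.2904]
eef_rot: [113.8, 90.0, -126.0]
contact_force: [0.3, 0.7, 0.3]
gripper_width: 0.0877
[0.1 0.1 0.6]
```

View pics/scene26.png

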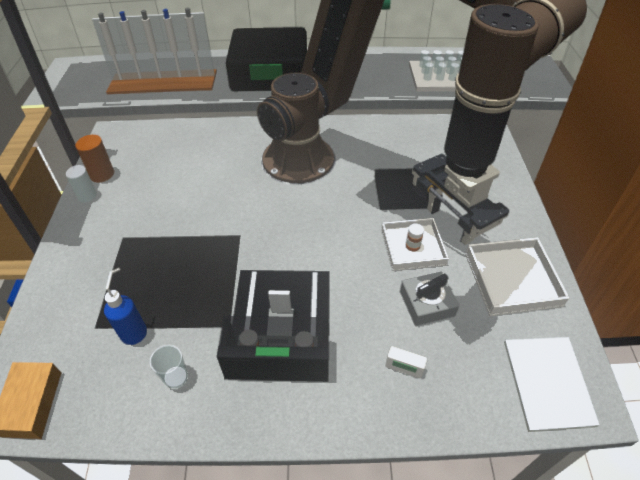

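View pics/s26z.png

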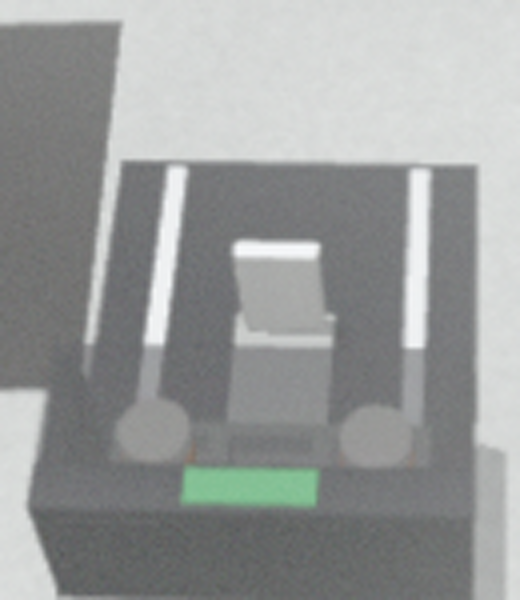

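View pics/top26.png

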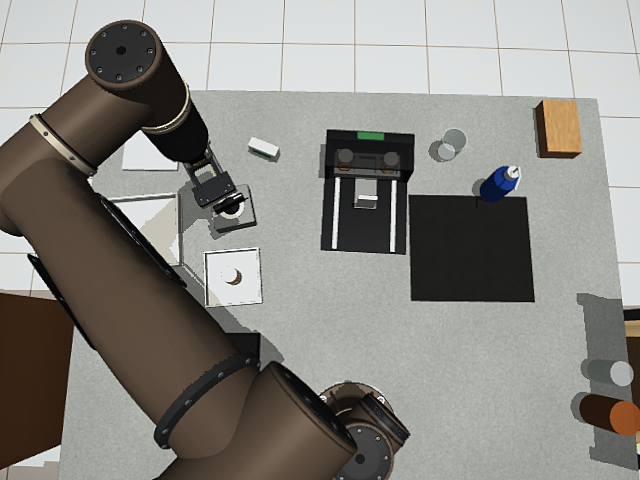

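All good: the carriage is home (fin rows 241–258), the old jar is upright in the small white tray, the handle is on, and the bystanders haven't moved.

```bash
python3 -c "
from plant import *
close_job()"
```

```text
the job is handed in; nothing more can be done
```

The job is done and handed in at about 86 s of the 210 s allowed. In order:

1. Turned the isolator off.
2. Stood the one finished jar, from pocket 1, upright in the small white tray.
3. Seated the two fresh jars in pockets 0 and 2. There were only two on the mat.
4. Pushed the carriage home.
5. Turned the isolator back on.

**Last checks:**
- **Carriage:** the fin sits at the pixel rows predicted for 0.120 m of travel and stayed there after I let go. Both fresh jars are upright under the hood.
- **Isolator:** the handle bar lines up with its on mark.
- **Bystanders:** the wash bottle, timer and beaker look unmoved.
- **Robot:** it is clear of everything, with contact force near zero.

**What went wrong:** the first slow pushes on the fin stopped hard at about 0.106–0.107 m, short of the detent. One of them reached about 34 N along the slide, or roughly 44 N in total with the sideways and upward parts. The 40 N limit is for the arm and gripper body; I believe this was finger contact only, but I can't be sure it wasn't counted. I saw no obstruction and the jars moved with the carriage. A second try from lower on the fin and a pinch of the fin stopped at the same place. A quicker push went through and left no force on the stop. I did not find out why the earlier pushes were held.

**Where measurements disagreed:** the wrist camera read a few millimetres off the other views, up to about 5 mm. I relied on the scene camera and the robot's own position for the final travel.

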